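# Build the die stack in the dough press and slide it home

## Task

Get the bench dough press ready for the next batch: pull its tray all the way out from under the head, then build the die stack squarely in the corner-post nest on the tray: first the thick die body, then every spacer plate lying on the bench (there are two to four), last the top plate with its round disc facing up. When everything sits flat between the posts, push the tray fully home under the head, and leave the other things on the bench where they are.

Things in the scene. Friction and masses are not known exactly. Their poses are not given: they have to be found in the camera images.
- press: white bench press, fixed; place and yaw vary. Origin on the bench under the head's axis. Grey bed 110 mm wide, 12 high, y -290 to +120 mm; column 300 mm high from y = +70 mm; head 100 mm wide (x), y -50 to +70 mm, 170 to 300 mm above the bench, its round steel ram reaching down to 152 mm. The tray comes out along the press's -y
- tray (a joint): the steel tray on the bed: 0 = fully home with the nest under the head, 0.15 m = all the way out (end stop) along the press's -y. It starts 0 to 40 mm out, needs about 2 to 4 N to slide and stays where it is left
- tray_handle (a point): centre of the top edge of the tray's handle, a black upright tab 60 mm wide (along x), 12 mm thick (along y) and standing 45 mm above the tray's floor, its top 65 mm above the bench; the point has the press's axes; 130 mm from the nest's centre, on the -y side. It can be pinched from above across its 12 mm
- nest (a point): centre of the nest's floor, 20 mm above the bench; moves with the tray, axes as the press's. Four L-shaped aluminium corner posts 84 mm tall, 6 mm thick, bound a pocket 53 (x) x 73 (y) mm: 1.5 mm play all round. Post legs are 12 mm long inside, so the long sides are open over their middle 49 mm for fingers closing along x. Parts go in with their 50 mm side along x
- die_body: thick dark steel die block, 50 (x) x 70 (y) x 40 (z) mm, 0.28 to 0.56 kg, with a black round spot on its top. Origin: centre of its underside
- spacer1: plain aluminium spacer plate, 50 (x) x 70 (y) x 10 (z) mm, 100 g, lying flat on the bench; two to four of the four identical spacers are present, an absent one reads None from the start. Origin: centre of its underside as built; either face may be up
- spacer2: plain aluminium spacer plate, 50 (x) x 70 (y) x 10 (z) mm, 100 g, lying flat on the bench; two to four of the four identical spacers are present, an absent one reads None from the start. Origin: centre of its underside as built; either face may be up
- spacer3: plain aluminium spacer plate, 50 (x) x 70 (y) x 10 (z) mm, 100 g, lying flat on the bench; two to four of the four identical spacers are present, an absent one reads None from the start. Origin: centre of its underside as built; either face may be up
- spacer4: plain aluminium spacer plate, 50 (x) x 70 (y) x 10 (z) mm, 100 g, lying flat on the bench; two to four of the four identical spacers are present, an absent one reads None from the start. Origin: centre of its underside as built; either face may be up
- top_plate: steel top plate, 50 (x) x 70 (y) x 12 (z) mm, with a dark round disc 38 mm wide and 8 mm high on its top, 0.21 to 0.42 kg. Origin: centre of the plate's underside
- cutter: bystander: steel cutter ring, 52 mm wide, 30 mm high, loose among the parts; origin under its centre
- stub: bystander: wooden round, 38 mm wide, 25 mm high, loose among the parts; origin under its centre
- jar: bystander: jar, 64 mm wide, 100 mm high; origin under its centre
- bowl: bystander: steel bowl, 120 mm wide, 50 mm high; origin under its centre
- brush: bystander: pastry brush lying on the far side of the bench
- scraper: bystander: spatula lying on the near right of the bench
Mind the look-alikes: they are no part of the job. Leave any green or turquoise look-alike of the spacer4 alone. What is shaped like the top_plate but orange is not meant.

How it is judged (in metres and radians):
On the way, in this order (a step that is already met when the one before it is completed fails the run):
1. the tray is pulled all the way out (value of joint tray above 0.14 m), for 0.2 s.
2. the die body sits squarely on the floor of the nest (horizontal distance between die_body and nest below 0.005 m and angle between the x axis of die_body and the x axis of nest, either way round below 0.08 rad and angle between the z axis of die_body and the z axis of nest, either way round below 0.05 rad and z of die_body in the frame of nest below 0.004 m), for 0.2 s.
3. all the spacers lie squarely on the die body in the nest (all of step 2 and horizontal distance between each of spacer1, spacer2, spacer3, spacer4 and nest below 0.005 m and angle between the x axis of each of spacer1, spacer2, spacer3, spacer4 and the x axis of nest, either way round below 0.08 rad and angle between the z axis of each of spacer1, spacer2, spacer3, spacer4 and the z axis of nest, either way round below 0.05 rad and z of spacer1 in the frame of nest between 0.036 and 0.083 m and z of spacer2 in the frame of nest between 0.036 and 0.083 m and z of spacer3 in the frame of nest between 0.036 and 0.083 m and z of spacer4 in the frame of nest between 0.036 and 0.083 m), for 0.2 s.
4. the top plate lies squarely on the spacers, disc up (all of step 3 and horizontal distance between top_plate and nest below 0.005 m and angle between the x axis of top_plate and the x axis of nest, either way round below 0.08 rad and angle between the z axis of top_plate and the z axis of nest, either way round below 0.05 rad and angle between top_plate's own z axis and vertical below 0.06 rad and z of top_plate in the frame of nest below 0.0825 m and ((angle between spacer1's own z axis and vertical below 1 rad and z of top_plate in the frame of spacer1 above 0.008 m) or (angle between spacer1's own z axis and vertical above 1 rad and z of top_plate in the frame of spacer1 below 0.002 m)) and ((angle between spacer2's own z axis and vertical below 1 rad and z of top_plate in the frame of spacer2 above 0.008 m) or (angle between spacer2's own z axis and vertical above 1 rad and z of top_plate in the frame of spacer2 below 0.002 m)) and ((angle between spacer3's own z axis and vertical below 1 rad and z of top_plate in the frame of spacer3 above 0.008 m) or (angle between spacer3's own z axis and vertical above 1 rad and z of top_plate in the frame of spacer3 below 0.002 m)) and ((angle between spacer4's own z axis and vertical below 1 rad and z of top_plate in the frame of spacer4 above 0.008 m) or (angle between spacer4's own z axis and vertical above 1 rad and z of top_plate in the frame of spacer4 below 0.002 m))), for 0.2 s.
5. the tray is fully home (value of joint tray below 0.006 m), for 0.2 s.
At the end, for the whole second after the job is handed in: The tray is home (within 6 mm); in its nest the die body stands on the floor, every spacer present on it and the top plate, disc up, above them all, each within 5 mm of the nest's centre, turned less than 0.08 rad and tilted less than 0.05 rad from it, at rest (all of step 4 and linear speed of each of die_body, spacer1, spacer2, spacer3, spacer4, top_plate below 0.02 m/s and value of joint tray below 0.006 m); the robot touches nothing.
It fails at once if a bystander is pushed more than 6 cm away (distance of any of cutter, stub, jar, bowl, brush, scraper from where it was at the start of the episode above 0.06 m).
It fails at once if the jar is knocked over (angle between jar's own z axis and vertical above 0.6 rad).
Of spacer1, spacer2, spacer3, spacer4 only 2 to 4 are there at a start; the rules pass over those that are not, and their reading is None.
At some moment in a run one of die_body, spacer1, spacer2, spacer3, spacer4, top_plate may be knocked a few centimetres aside while the robot is not near it.
Once in a run the grip may slacken for a moment while it holds something.
It also fails if it takes over 210 s, if anything falls off the work surface, if the arm or the gripper's body presses on something with over 40 N, if the wrist force passes 120 N, or if a joint passes its speed limit or range.

## Robot

A 6-joint arm with a two-finger parallel gripper is mounted at the origin on the work surface. World frame = base frame: x ahead of the robot, y to its left, z up, the work surface at z = 0. Lengths are in m, angles in degrees, forces in N, time in s.
With the tool pointing down it reaches from about 0.275 to 0.725 m from the base axis. Payload 5.6 kg.
Tool frame: the origin (TCP) lies between the finger pads; the fingertips stand ahead of it and the grasp point (between the pads) lies 8 mm behind it (arm.finger_overhang is the z of the fingertips in the tool frame, in m); z points along the fingers, y is the line along which they close (so a half turn about z gives the same grasp; the last joint's range is limited). The gripper opens to 85 mm and grips with 20 to 120 N. Pads are 22 mm wide; open, the fingers measure 114 mm over their backs; the gripper's body (76 mm by 85 mm) begins 54 mm behind the grasp point. The pads swing forward as they close: fully open they stand 13 mm farther back than shut.
Start: joints at [84.546, 14.616, 6.199, 0, -81.583, -16.306], TCP at [0.204, 0.511, 0.242] pointing down, gripper open.
Joint ranges: [-168.99, 168.99], [-69.2, 112.95], [-62.41, 85.93], [-164.36, 98.24], [-168.68, -3.75], [-174.98, 174.98]. Speed limits (degrees/s): [147.25, 147.25, 180, 180, 180, 180].

## Interface

Orientations are given as a 3x3 rotation matrix whose columns are the frame's x, y, z axes.
In Python, from cell import arm gives the robot as it stands. The module is installed in compiled form; this text tells all that it offers.
- The arm moves only by the tool drive_tool, never from a script. Its argument "targets" is one flat list of numbers, 7 for each row, row after row: the shift along the tool's x, y, z as a fraction of full scale, then the turn, a rotation vector about the tool's x, y, z as a fraction of full scale, then the opening, from -1 (shut) to 1 (fully open). A call has 1 to 8 rows; each row shifts and turns the commanded pose from where the row before left it, along the tool's axes as they then stand; what a row does not reach is not made up. Full scale, the value 1, is 0.025 m for a shift and 0.12 rad for a turn. A row lasts 1/12 s, in which the tool goes at most 41.7 mm and 7.16 degrees, less where a joint would pass 70% of its speed; a pose out of reach is approached as far as the arm can. A call with a number of a shift or a turn outside -1 to 1 is refused whole. A call with a gripper value outside its range is refused whole. The fingers move at their own pace and stop on an object; the grip force is fixed at half the most. Time passes only in rows, so rows that do not move let the fingers close. It gives the time, the measured TCP pose, the force, the opening and the grip force at its end, in the units of the state.
- arm.get_obs(): the state, without advancing time (a new reading comes with each control period).
- arm.grab_frame(name): name is "scene" or "top" or "wrist"; returns a dict with "pixels" (480x640x3 uint8, red, green, blue), "vertical_fov" (degrees; the focal length in pixels is half the picture's height over the tangent of half this angle, whatever the lens; pixels are square), "cx", "cy" (the principal point, pixels), "k1" (the pictures are not rectified: a ray, as slopes to the right and down, at radius r is drawn at 1 + k1 r^2 times it, then the intrinsics apply), "world_from_camera" (4x4, takes a point from camera to world coordinates). Camera axes: x right, y down, z forward; pixel columns grow to the right and rows downward; lengths in m; the calibration is good to about 2 mm. A picture is of the moment at which its call begins. There is no depth.
- arm.sign_off(): hands the job in; it is judged then, once.
The state is a dict: "t": time; "joint_positions": joint angles; "qd": joint speeds; "effort": joint torques, N m; "position": TCP position; "orientation": TCP orientation; "contact_force": force on the tool from outside, world axes, zero at the start; "moment": the same for the moment, N m; "width": opening from 0.0 (shut) to 1.0 (fully open); "grasp_force": force on a finger pad.
Only numpy, scipy, OpenCV 4.12 (cv2) and the standard library are available. Lean on these libraries where they do the work, as an engineer would, in place of code of your own. Each camera call takes 0.05 s, during which the arm holds its last target. There are 200 camera calls.

## Working session

There is one attempt and no reset: what is moved stays moved. The work goes in short steps, Python scripts to look and compute and a tool call to move; the robot and the scene stay as the last step left them, time stands still between calls to the robot, and variables do not carry over. Pictures are saved under pics/ and viewed, at most 14 in all, crops included, and the job is handed in when it is done.

Besides the shell and the picture viewer there is one more tool, called as name(argument=value, ...), one argument or row to a line, values as JSON. drive_tool: Moves the arm, as the interface text tells. Shift numbers are shares of 0.025 m and turn numbers shares of 0.12 rad, none past 1 either way. Its arguments: {"type":"object","properties":{"targets":{"type":"array"}},"required":["targets"]}

```bash
mkdir -p pics; cat > h.py <<'E'
import numpy as np, cv2
from cell import arm
def grab(n,save=None):
    f=arm.grab_frame(n)
    if save: cv2.imwrite(f'pics/{save}.png',f['pixels'][:,:,::-1])
    return f
def K(f):
    F=240/np.tan(np.radians(f['vertical_fov'])/2); return F
def ray(f,u,v):
    F=K(f); d=np.array([(u-f['cx'])/F,(v-f['cy'])/F]); s=d.copy()
    for _ in range(20): s=d/(1+f['k1']*(s@s))
    T=np.array(f['world_from_camera']); return T[:3,3],T[:3,:3]@np.array([s[0],s[1],1])
def onz(f,u,v,z):
    o,d=ray(f,u,v); return o+d*(z-o[2])/d[2]
def proj(f,p):
    T=np.array(f['world_from_camera']); c=T[:3,:3].T@(np.array(p)-T[:3,3]); s=c[:2]/c[2]
    s=s*(1+f['k1']*(s@s)); return s*K(f)+[f['cx'],f['cy']]
E
python3 - <<'E'
from h import *
for n in('scene','top','wrist'):
    f=grab(n,n+'0'); T=np.array(f['world_from_camera']); print(n,f['vertical_fov'],f['cx'],f['cy'],f['k1'],T.round(3).tolist())
o=arm.get_obs();print(o['position'],np.array(o['orientation']).round(3).tolist(),arm.finger_overhang,o['width'],o['t'])
E
```

```text
scene 44.77679277810136 313.13830840301296 236.87542875385705 -0.08286311900197667 [[0.736, 0.518, -0.436, 1.167], [0.677, -0.555, 0.484, -0.765], [0.009, -0.651, -0.759, 1.203], [0.0, 0.0, 0.0, 1.0]]
top 49.60483214394215 319.2466311658731 233.89571446211352 0.024849498986206853 [[-0.004, -0.981, 0.195, 0.262], [-1.0, 0.007, 0.015, -0.053], [-0.016, -0.195, -0.981, 1.391], [0.0, 0.0, 0.0, 1.0]]
wrist 69.16968387619326 315.8802566273713 243.11142599461522 -0.024922428113889283 [[-0.371, -0.879, -0.302, 0.282], [-0.929, 0.351, 0.119, 0.48], [0.001, 0.324, -0.946, 0.373], [0.0, 0.0, 0.0, 1.0]]
[0.20372471 0.51048916 0.24160539] [[0.929, -0.371, -0.0], [-0.371, -0.929, -0.001], [0.0, 0.001, -1.0]] 0.011 1.0012897735373056 0.15
```

View pics/top0.png

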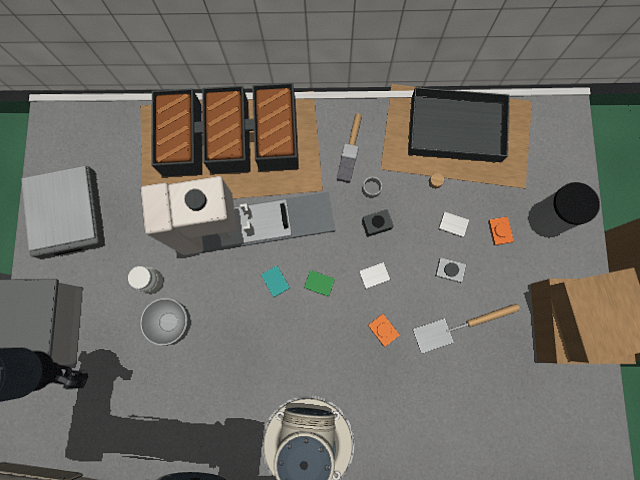

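View pics/scene0.png

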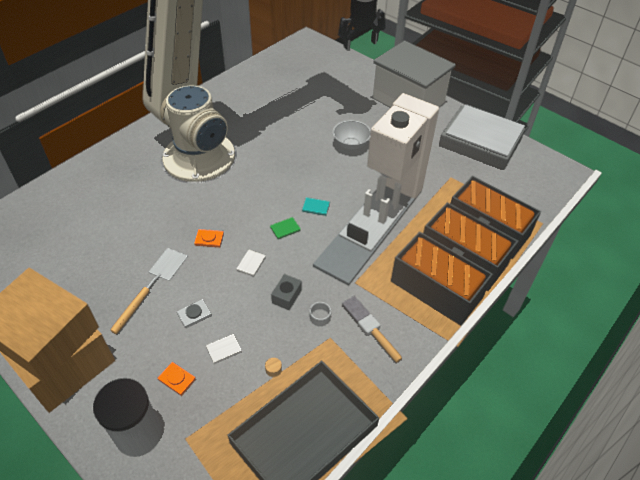

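```bash
cat >> h.py <<'E'
def rect(f,mask,z,near=None,amin=40):
    "min-area rects (world xy, at plane z) of mask blobs"
    cs,_=cv2.findContours(mask.astype(np.uint8),cv2.RETR_EXTERNAL,cv2.CHAIN_APPROX_NONE); out=[]
    for c in cs:
        a=cv2.contourArea(c)
        if a<amin: continue
        m=c[:,0,:].mean(0)
        if near is not None and np.hypot(*(m-near))>30: continue
        w=np.array([onz(f,u,v,z)[:2] for u,v in c[:,0,:]],np.float32)
        (x,y),(a1,b1),th=cv2.minAreaRect(w*1000)
        if a1<b1: a1,b1,th=b1,a1,th+90
        out.append((m.round(1).tolist(),round(x,1),round(y,1),round(a1,1),round(b1,1),round((th+90)%180-90,1)))
    return out
def grays(f):
    p=f['pixels'].astype(int); return p.mean(2),p.max(2)-p.min(2)
E
python3 - <<'E'
from h import *
f=grab('top'); g,s=grays(f)
print('bright');[print(r) for r in rect(f,(g>185)&(s<40),.01)]
print('dark');[print(r) for r in rect(f,(g<60)&(s<40),.04) if 230<r[0][0]<480 and 120<r[0][1]<300]
print('handle',[r for r in rect(f,(g<60),.065,(287,217),10)])
print(g[262:280:2,436:470:2].astype(int)); print(g[218,370:386].astype(int))
E
python3 -c "
import cv2
a=cv2.imread('pics/top0.png')[150:310,140:340];b=cv2.imread('pics/scene0.png')[170:330,290:490]
cv2.imwrite('pics/c1.png',cv2.resize(cv2.hconcat([a,b]),None,fx=2,fy=2))"
```

```text
bright
([313.5, 448.2], -13.6, -8.6, 142.4, 70.7, 60.9)
([341.9, 442.0], 4.9, -87.5, 145.3, 39.0, 0.5)
([272.6, 439.1], 8.6, 89.9, 144.1, 34.5, -9.6)
([313.9, 403.2], 98.6, -17.0, 110.8, 17.5, 77.8)
([138.4, 277.0], 423.2, 451.8, 56.5, 53.6, 89.6)
([374.4, 274.6], 425.3, -178.1, 69.0, 48.2, -70.2)
([453.9, 223.6], 563.2, -396.5, 67.9, 46.9, 70.4)
([155.8, 207.6], 614.6, 417.8, 130.9, 69.6, 9.0)
([197.9, 201.8], 632.1, 304.7, 144.0, 119.4, -81.2)
([90.0, 96.8], 942.9, 622.4, 347.6, 18.2, -89.8)
([353.5, 94.0], 943.4, -131.4, 333.9, 17.3, -89.9)
([526.2, 90.9], 943.9, -616.0, 357.7, 16.3, 90.0)
dark
([373.6, 228.8], 541.7, -180.2, 82.0, 46.1, 71.8)
([377.6, 220.9], 564.9, -189.0, 32.8, 31.8, -1.4)
([283.7, 215.5], 581.9, 62.4, 68.8, 12.1, 8.4)
([286.6, 144.5], 811.8, 87.7, 208.4, 116.3, 2.9)
([237.9, 140.3], 823.5, 208.7, 258.6, 125.8, -6.1)
handle [([283.7, 215.5], 576.0, 60.2, 67.5, 11.8, 8.4)]
[[125  34 187 173 175 178 191 134 147 175 175 165 136  94 121 122 123]
 [129  53 177 176 178 128  70  73  76  68 115 185 179 189 164 101 126]
 [130  96 175 174 187  77  77  79  77  79  72 160 177 177 181 122 127]
 [131 183 174 180  29  78  79  76  75  76  77  78 180 174 182 121 124]
 [ 40 199 177 181  26  82  78  75  77  75  79  62 181 178 185 126 125]
 [ 55 182 175 178 148  66  79  80  77  75  75 125 176 173 130 125 125]
 [ 69 187 179 177 182  21  72  77  74  75 104 185 177 178 102 125 127]
 [101 102 137 163 196 190 141 108 113 143 187 176 172 182 121 128 126]
 [130 132 128  96  89  91 146 172 201 185 178 178 178 190 123 129 124]]
[78 77 50 33 26 33 31 32 34 34 33 32 32 48 75 83]
```

View pics/c1.png

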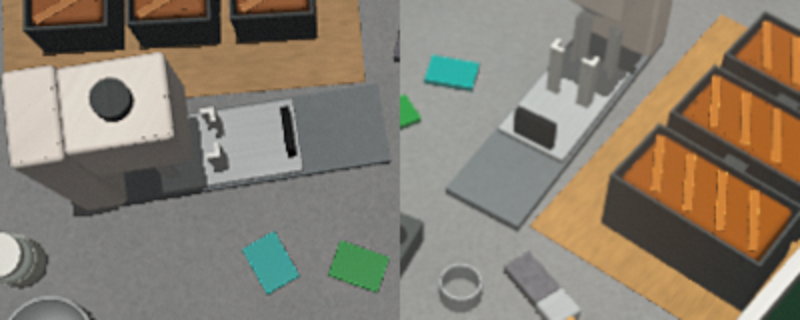

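The crop shows the tray with the black handle at full-image pixel (284,216), four posts near (245,215), and the press yawed about 8°. Next I go above the handle.

```bash
cat >> h.py <<'E'
from scipy.spatial.transform import Rotation as Ro
def plan(x,y,z,yaw,n=None,nr=None):
    "yaw = world angle (deg) of tool y axis, tool down. rotation rows first, then shifts"
    o=arm.get_obs(); R=np.array(o['orientation']); p=np.array(o['position'])
    a=np.radians(yaw); ty=np.array([np.cos(a),np.sin(a),0]); tz=np.array([0,0,-1.]); Rt=np.c_[np.cross(ty,tz),ty,tz]
    rv=Ro.from_matrix(R.T@Rt).as_rotvec()/0.12; k=nr or max(1,int(np.ceil(abs(rv).max())))
    d=Rt.T@(np.array([x,y,z])-p)/0.025; m=n or max(1,int(np.ceil(abs(d).max())))
    print('pos',p.round(4),'w',round(o['width'],3),'t',round(o['t'],1),'F',np.round(o['contact_force'],1),'| rot %d x'%k,(rv/k).round(3).tolist(),'| shift %d x'%m,(d/m).round(3).tolist())
E
python3 - <<'E'
from h import *
plan(.35,.1,.25,-81.6)
E
```

```text
pos [0.2038 0.5106 0.2418] w 0.999 t 0.2 F [ 0.2 -0.4  0.4] | rot 5 x [0.002, 0.0, -0.877] | shift 18 x [0.188, 0.95, -0.018]
```

drive_tool(
  targets=[0, 0, 0, 0, 0, -0.877, 1, 0, 0, 0, 0, 0, -0.877, 1, 0, 0, 0, 0, 0, -0.877, 1, 0, 0, 0, 0, 0, -0.877, 1, 0, 0, 0, 0, 0, -0.877, 1, 0.19, 0.95, -0.02, 0, 0, 0, 1, 0.19, 0.95, -0.02, 0, 0, 0, 1],
)

```text
t: 0.78
position: [0.22, 0.465, 0.2423]
orientation: [[0.989, 0.147, -0.0], [0.147, -0.989, -0.002], [-0.001, 0.002, -1.0]]
contact_force: [-0.9, 0.1, 0.9]
width: 1.0
grasp_force: 0.0
```

drive_tool(
  targets=[0.19, 0.95, -0.02, 0, 0, 0, 1, 0.19, 0.95, -0.02, 0, 0, 0, 1, 0.19, 0.95, -0.02, 0, 0, 0, 1, 0.19, 0.95, -0.02, 0, 0, 0, 1, 0.19, 0.95, -0.02, 0, 0, 0, 1, 0.19, 0.95, -0.02, 0, 0, 0, 1, 0.19, 0.95, -0.02, 0, 0, 0, 1, 0.19, 0.95, -0.02, 0, 0, 0, 1],
)

```text
t: 1.45
position: [0.2856, 0.2815, 0.2472]
orientation: [[0.989, 0.146, -0.0], [0.146, -0.989, 0.0], [-0.0, -0.0, -1.0]]
contact_force: [-0.1, 0.8, 0.4]
width: 1.004
grasp_force: 0.0
```

drive_tool(
  targets=[0.19, 0.95, -0.02, 0, 0, 0, 1, 0.19, 0.95, -0.02, 0, 0, 0, 1, 0.19, 0.95, -0.02, 0, 0, 0, 1, 0.19, 0.95, -0.02, 0, 0, 0, 1, 0.19, 0.95, -0.02, 0, 0, 0, 1, 0.19, 0.95, -0.02, 0, 0, 0, 1, 0.19, 0.95, -0.02, 0, 0, 0, 1, 0.19, 0.95, -0.02, 0, 0, 0, 1],
)

```text
t: 2.12
position: [0.3508, 0.0992, 0.2513]
orientation: [[0.989, 0.146, 0.0], [0.146, -0.989, 0.0], [0.0, -0.0, -1.0]]
contact_force: [0.2, -0.2, 0.2]
width: 0.999
grasp_force: 0.0
```

```bash
python3 - <<'E'
from h import *
plan(.55,.05,.22,-81.6)
E
```

```text
pos [0.3508 0.0992 0.2513] w 0.999 t 2.1 F [ 0.2 -0.2  0.2] | rot 1 x [-0.002, -0.001, -0.0] | shift 8 x [0.949, 0.389, 0.157]
```

drive_tool(
  targets=[0.95, 0.39, 0.16, 0, 0, 0, 1, 0.95, 0.39, 0.16, 0, 0, 0, 1, 0.95, 0.39, 0.16, 0, 0, 0, 1, 0.95, 0.39, 0.16, 0, 0, 0, 1, 0.95, 0.39, 0.16, 0, 0, 0, 1, 0.95, 0.39, 0.16, 0, 0, 0, 1, 0.95, 0.39, 0.16, 0, 0, 0, 1, 0.95, 0.39, 0.16, 0, 0, 0, 1],
)

```text
t: 2.78
position: [0.5512, 0.0503, 0.2187]
orientation: [[0.989, 0.146, -0.001], [0.146, -0.989, -0.0], [-0.001, 0.0, -1.0]]
contact_force: [0.7, 0.2, 0.5]
width: 1.001
grasp_force: 0.0
```

```bash
python3 - <<'E'
from h import *
f=grab('wrist','w1'); g,s=grays(f)
print([r for r in rect(f,(g<60),.065,None,200)])
print(proj(f,[.578,.061,.065]))
plan(.578,.061,.22,-81.6)
E
```

```text
[([313.2, 427.6], 357.9, 18.6, 756.3, 226.1, -81.6), ([566.7, 242.2], 573.1, -168.8, 26.2, 20.9, 71.5), ([315.5, 7.0], 710.6, 75.8, 98.4, 13.2, -81.6)]
[308.98244553 195.37080468]
pos [0.554  0.0494 0.2166] w 1.002 t 2.8 F [ 4.8 -0.7  0.2] | rot 1 x [0.013, 0.019, -0.011] | shift 2 x [0.508, -0.159, -0.067]
```

View pics/w1.png

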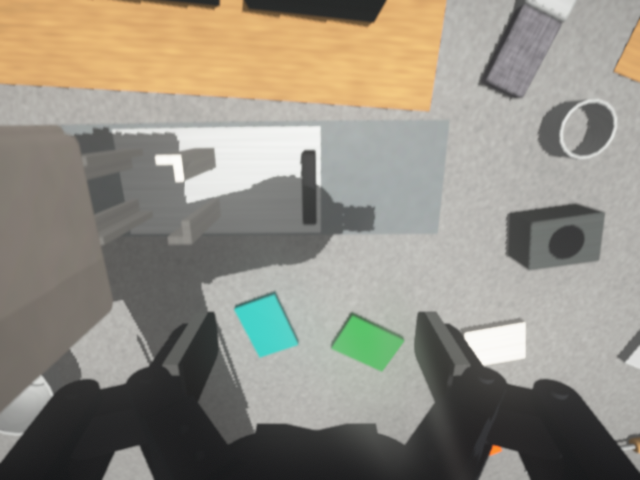

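The wrist view shows the handle at px (309,187), upright in the image and so aligned with the tool. The posts are at (170,165) and (185,235), and the die is at right (560,238) with its spot up.

```bash
python3 - <<'E'
from h import *
f=arm.grab_frame('wrist'); p=f['pixels'].astype(int); g,s=grays(f)
print(g[165,290:330].astype(int)); print(g[140:235:1,309].astype(int))
for uv in((309,150),(309,187),(309,224)): print(onz(f,*uv,.065).round(4))
# bed edges direction
for u in (340,380,420):
    c=g[:,u]; d=np.abs(np.diff(cv2.GaussianBlur(c.astype(np.float32).reshape(-1,1),(1,5),0).ravel())); a=110+d[110:135].argmax(); b=215+d[215:245].argmax()
    print(u,a,b,onz(f,u,a,.012).round(4),onz(f,u,b,.012).round(4))
E
```

```text
[240 240 240 240 240 239 231 197 137  91  77  77  77  77  78  79  79  80
  80  80  79  80  99 154 212 234 236 226 201 179 171 171 171 171 170 171
 170 170 170 170]
[240 241 241 241 241 241 242 242 242 241 240 237 226 186 120  74  64  66
  70  75  79  80  81  81  81  80  80  81  80  80  79  79  79  79  79  78
  79  79  78  79  78  77  77  77  76  76  74  69  64  61  61  60  60  60
  60  59  59  59  59  58  58  58  58  57  58  58  57  57  57  57  56  56
  56  56  56  56  55  56  56  55  55  55  56  55  55  56  55  58  69  93
 114 120 122 122 121]
[0.6169 0.0648 0.065 ]
[0.5879 0.0607 0.065 ]
[0.5568 0.0563 0.065 ]
340 123 233 [0.641  0.0405 0.012 ] [0.5369 0.0228 0.012 ]
380 112 237 [0.6557 0.0061 0.012 ] [ 0.5386 -0.0181  0.012 ]
420 121 237 [ 0.6536 -0.0318  0.012 ] [ 0.5445 -0.0585  0.012 ]
```

```bash
python3 - <<'E'
from h import *
plan(.5815,.0625,.048,-81.6,8)
E
```

```text
pos [0.5519 0.0499 0.2167] w 1.002 t 2.9 F [-0.8  0.4 -0.3] | rot 1 x [0.007, 0.03, -0.018] | shift 8 x [0.155, -0.041, 0.844]
```

drive_tool(
  targets=[0.6, -0.16, 0, 0, 0, 0, 1, 0.6, -0.16, 0.6, 0, 0, 0, 1, 0, 0, 1, 0, 0, 0, 1, 0, 0, 1, 0, 0, 0, 1, 0, 0, 1, 0, 0, 0, 1, 0, 0, 1, 0, 0, 0, 1, 0, 0, 0, 0, 0, 0, 1, 0, 0, 0, 0, 0, 0, 1],
)

```text
t: 3.55
position: [0.5778, 0.063, 0.1038]
orientation: [[0.989, 0.146, -0.003], [0.146, -0.989, -0.001], [-0.003, 0.001, -1.0]]
contact_force: [-0.1, -0.0, 0.8]
width: 1.001
grasp_force: 0.0
```

```bash
python3 - <<'E'
from h import *
f=grab('wrist','w2')
plan(.5815,.0625,.048,-81.6)
E
```

```text
pos [0.5791 0.0632 0.1055] w 0.995 t 3.6 F [-0.2  0.3  0.7] | rot 1 x [0.005, -0.008, 0.003] | shift 3 x [0.031, 0.014, 0.767]
```

View pics/w2.png

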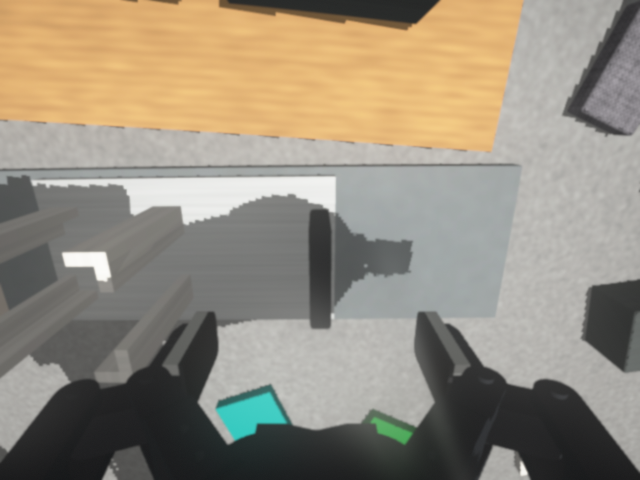

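The handle is centred between the fingers, at u≈320 against their midpoint of 316, so I go down and pinch.

drive_tool(
  targets=[0.03, 0.01, 0.77, 0, 0, 0, 1, 0.03, 0.01, 0.77, 0, 0, 0, 1, 0.03, 0.01, 0.77, 0, 0, 0, 1, 0, 0, 0, 0, 0, 0, -1, 0, 0, 0, 0, 0, 0, -1, 0, 0, 0, 0, 0, 0, -1, 0, 0, 0, 0, 0, 0, -1, 0, 0, 0, 0, 0, 0, -1],
)

```text
t: 4.27
position: [0.582, 0.0631, 0.0482]
orientation: [[0.989, 0.146, 0.003], [0.146, -0.989, 0.001], [0.003, -0.0, -1.0]]
contact_force: [1.0, 0.9, -1.0]
width: 0.299
grasp_force: 0.0
```

drive_tool(
  targets=[0, 0, 0, 0, 0, 0, -1, 0, 0, 0, 0, 0, 0, -1, 0, 0, 0, 0, 0, 0, -1, 0, 0, 0, 0, 0, 0, -1],
)

```text
t: 4.6
position: [0.5817, 0.0627, 0.048]
orientation: [[0.989, 0.147, 0.002], [0.147, -0.989, -0.0], [0.002, 0.0, -1.0]]
contact_force: [-1.4, -0.1, 5.7]
width: 0.128
grasp_force: 59.8
```

drive_tool(
  targets=[0, 0.5, 0, 0, 0, 0, -1, 0, 0.5, 0, 0, 0, 0, -1, 0, 0.5, 0, 0, 0, 0, -1, 0, 0.5, 0, 0, 0, 0, -1, 0, 0.5, 0, 0, 0, 0, -1, 0, 0.5, 0, 0, 0, 0, -1, 0, 0.5, 0, 0, 0, 0, -1, 0, 0.5, 0, 0, 0, 0, -1],
)

```text
t: 5.27
position: [0.5971, -0.0361, 0.0479]
orientation: [[0.989, 0.147, 0.004], [0.147, -0.989, 0.001], [0.004, -0.0, -1.0]]
contact_force: [1.9, 2.4, 4.2]
width: 0.13
grasp_force: 59.6
```

drive_tool(
  targets=[0, 0.3, 0, 0, 0, 0, -1, 0, 0.3, 0, 0, 0, 0, -1, 0, 0.3, 0, 0, 0, 0, -1],
)

```text
t: 5.52
position: [0.6004, -0.0571, 0.0479]
orientation: [[0.989, 0.146, 0.004], [0.146, -0.989, 0.003], [0.004, -0.002, -1.0]]
contact_force: [-10.5, 43.7, 22.9]
width: 0.129
grasp_force: 63.5
```

drive_tool(
  targets=[0, 0.3, 0, 0, 0, 0, -1, 0, 0.2, 0, 0, 0, 0, -1],
)

```text
t: 5.68
position: [0.6005, -0.0574, 0.0479]
orientation: [[0.99, 0.144, 0.003], [0.144, -0.989, 0.021], [0.006, -0.021, -1.0]]
contact_force: [-17.5, 72.2, 29.3]
width: 0.13
grasp_force: 70.4
```

drive_tool(
  targets=[0, -0.5, 0, 0, 0, 0, -1, 0, 0, 0, 0, 0, 0, -1, 0, 0, 0, 0, 0, 0, -1],
)

```text
t: 5.93
position: [0.6004, -0.0567, 0.0479]
orientation: [[0.989, 0.148, 0.004], [0.148, -0.989, 0.001], [0.004, -0.0, -1.0]]
contact_force: [-0.3, 8.1, 9.5]
width: 0.124
grasp_force: 61.9
```

Now I open and rise to z≈0.25 to look at the nest.

drive_tool(
  targets=[0, 0, 0, 0, 0, 0, -0.3, 0, 0, 0, 0, 0, 0, -0.3, 0, 0, 0, 0, 0, 0, -0.3, 0, 0, -1, 0, 0, 0, 0, 0, 0, -1, 0, 0, 0, 0, 0, 0, -1, 0, 0, 0, 1, 0, 0, -1, 0, 0, 0, 1, 0, 0, -1, 0, 0, 0, 1],
)

```text
t: 6.6
position: [0.5983, -0.0591, 0.1722]
orientation: [[0.989, 0.145, -0.001], [0.145, -0.989, -0.0], [-0.002, 0.0, -1.0]]
contact_force: [0.8, 0.3, 0.3]
width: 0.901
grasp_force: 0.0
```

drive_tool(
  targets=[0, -0.8, -1, 0, 0, 0, 1, 0, -0.8, -1, 0, 0, 0, 1, 0, -0.8, -1, 0, 0, 0, 1, 0, -0.6, 0, 0, 0, 0, 1, 0, 0, 0, 0, 0, 0, 1, 0, 0, 0, 0, 0, 0, 1, 0, 0, 0, 0, 0, 0, 1, 0, 0, 0, 0, 0, 0, 1],
)

```text
t: 7.27
position: [0.5876, 0.0148, 0.2455]
orientation: [[0.989, 0.145, -0.002], [0.145, -0.989, -0.001], [-0.002, 0.0, -1.0]]
contact_force: [0.5, -0.6, -0.6]
width: 1.006
grasp_force: 0.0
```

```bash
python3 - <<'E'
from h import *
f=grab('wrist','w3')
plan(.6004,-.0567,.25,-81.6)
n=np.array([.5815,.0712,0]); ex=np.array([np.cos(np.radians(8.4)),np.sin(np.radians(8.4)),0]); ey=np.array([-ex[1],ex[0],0])
for a,b in((-1,-1),(1,-1),(1,1),(-1,1)):
    q=n+a*.0325*ex+b*.0425*ey; print(a,b,proj(f,q+[0,0,.104]).round(1),'inner',proj(f,n+a*.0265*ex+b*.0365*ey+[0,0,.104]).round(1))
print('handle',proj(f,[.6005,-.0574,.065]))
t=grab('top'); print([r for r in rect(t,grays(t)[0]<60,.065,None,20) if abs(r[3]-66)<8])
E
```

```text
pos [0.5877 0.0148 0.2456] w 0.999 t 7.3 F [-0.3  0.3  0.2] | rot 1 x [0.003, 0.016, -0.012] | shift 3 x [0.029, 0.968, -0.059]
-1 -1 [300.2 265.9] inner [293.  259.3]
1 -1 [298.9 189.7] inner [291.5 197.3]
1 1 [191.6 190. ] inner [200.  197.5]
-1 1 [200.5 265.9] inner [206.8 259.4]
handle [396.00851045 217.0028536 ]
[([327.6, 208.7], 595.0, -54.8, 66.2, 13.8, 8.1), ([245.6, 98.9], 901.1, 162.3, 73.8, 24.8, 1.3)]
```

View pics/w3.png

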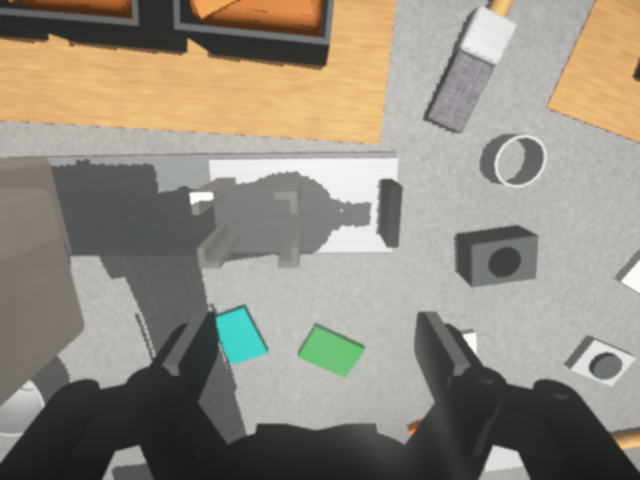

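The post tops lie where predicted, with outer corners at (299,191), (299,266), (190,192) and (199,265), so the nest estimate holds within about 1 px. For placing, the wrist camera must point away from the head, so I check joint 6's range.

```bash
python3 - <<'E'
from h import *
o=arm.get_obs(); print(np.round(o['joint_positions'],1))
plan(.54,-.19,.25,-180)
plan(.6,-.19,.25,-180)
E
```

```text
[ 16.7  19.   12.7   0.  -83.8  81.6]
pos [0.5877 0.0149 0.2458] w 0.997 t 7.4 F [-0.1 -0.9 -0.1] | rot 15 x [0.001, 0.001, 0.953] | shift 9 x [0.911, 0.212, -0.019]
pos [0.5877 0.0149 0.2458] w 0.997 t 7.4 F [-0.1 -0.9 -0.1] | rot 15 x [0.001, 0.001, 0.953] | shift 9 x [0.911, -0.054, -0.019]
```

```bash
python3 - <<'E'
from h import *
plan(.55,-.22,.25,-198,nr=17)
E
```

```text
pos [0.5877 0.0149 0.2458] w 0.997 t 7.4 F [-0.1 -0.9 -0.1] | rot 17 x [0.001, 0.0, 0.995] | shift 10 x [0.94, -0.147, -0.017]
```

drive_tool(
  targets=[0, 0, 0, 0, 0, 0.995, 1, 0, 0, 0, 0, 0, 0.995, 1, 0, 0, 0, 0, 0, 0.995, 1, 0, 0, 0, 0, 0, 0.995, 1, 0, 0, 0, 0, 0, 0.995, 1, 0, 0, 0, 0, 0, 0.995, 1, 0, 0, 0, 0, 0, 0.995, 1, 0, 0, 0, 0, 0, 0.995, 1],
)

```text
t: 8.03
position: [0.5879, 0.0152, 0.2461]
orientation: [[0.685, -0.728, -0.001], [-0.728, -0.685, -0.0], [-0.0, 0.001, -1.0]]
contact_force: [0.0, 0.4, -0.3]
width: 1.0
grasp_force: 0.0
```

drive_tool(
  targets=[0, 0, 0, 0, 0, 0.995, 1, 0, 0, 0, 0, 0, 0.995, 1, 0, 0, 0, 0, 0, 0.995, 1, 0, 0, 0, 0, 0, 0.995, 1, 0, 0, 0, 0, 0, 0.995, 1, 0, 0, 0, 0, 0, 0.995, 1, 0, 0, 0, 0, 0, 0.995, 1, 0, 0, 0, 0, 0, 0.995, 1],
)

```text
t: 8.7
position: [0.5879, 0.0152, 0.2461]
orientation: [[-0.199, -0.98, -0.001], [-0.98, 0.199, -0.0], [0.0, 0.001, -1.0]]
contact_force: [-0.1, 0.2, -0.2]
width: 1.001
grasp_force: 0.0
```

drive_tool(
  targets=[0, 0, 0, 0, 0, 0.995, 1, 0.94, -0.15, -0.02, 0, 0, 0, 1, 0.94, -0.15, -0.02, 0, 0, 0, 1, 0.94, -0.15, -0.02, 0, 0, 0, 1, 0.94, -0.15, -0.02, 0, 0, 0, 1, 0.94, -0.15, -0.02, 0, 0, 0, 1, 0.94, -0.15, -0.02, 0, 0, 0, 1, 0.94, -0.15, -0.02, 0, 0, 0, 1],
)

```text
t: 9.37
position: [0.5618, -0.1505, 0.2498]
orientation: [[-0.308, -0.951, -0.001], [-0.951, 0.308, -0.0], [0.0, 0.001, -1.0]]
contact_force: [0.6, -0.9, 0.5]
width: 1.001
grasp_force: 0.0
```

drive_tool(
  targets=[0.94, -0.15, -0.02, 0, 0, 0, 1, 0.94, -0.15, -0.02, 0, 0, 0, 1, 0.94, -0.15, -0.02, 0, 0, 0, 1, 0, 0, 0, 0, 0, 0, 1, 0, 0, 0, 0, 0, 0, 1, 0, 0, 0, 0, 0, 0, 1, 0, 0, 0, 0, 0, 0, 1],
)

```text
t: 9.95
position: [0.5514, -0.2188, 0.2514]
orientation: [[-0.307, -0.952, -0.0], [-0.952, 0.307, 0.0], [-0.0, 0.0, -1.0]]
contact_force: [0.5, 0.0, 0.3]
width: 0.997
grasp_force: 0.0
```

```bash
python3 - <<'E'
from h import *
f=grab('wrist','w4')
plan(.55,-.22,.25,-198)
E
```

```text
pos [ 0.5515 -0.2187  0.2515] w 1.003 t 10.0 F [ 1.  -0.1  0.8] | rot 1 x [0.001, 0.001, 0.02] | shift 1 x [0.069, 0.04, 0.059]
```

View pics/w4.png

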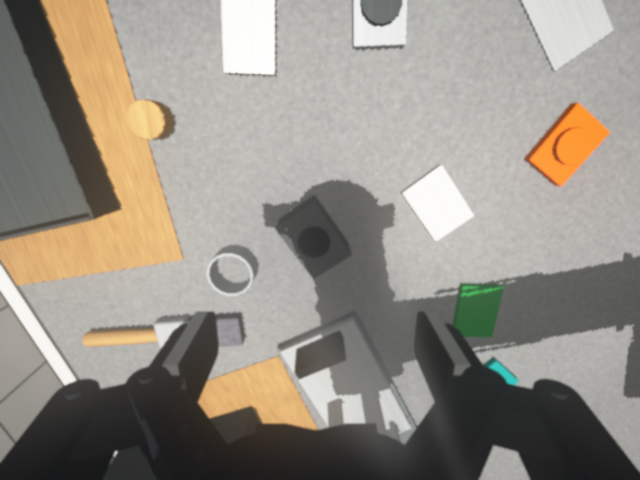

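The die is at px (314,238) in the gripper's shadow, its round spot at (315,242). A spacer is at (437,203), the other at (248,35), and the top plate at (380,20).

```bash
python3 - <<'E'
from h import *
f=arm.grab_frame('wrist'); g,s=grays(f)
print(g[190:290:6,264:364:5].astype(int))
c=g[180:300,260:370]; 
sp=rect(f,(g<32),.04,(315,242),60); print('spot',sp)
for z in(.04,.0):
  for th in(60,66,72): print(z,th,rect(f,(g<th)&(np.indices(g.shape)[0]<290),z,(314,238),300))
E
python3 -c "
import cv2
a=cv2.imread('pics/w4.png')[170:300,250:400]
cv2.imwrite('pics/c2.png',cv2.convertScaleAbs(cv2.resize(a,None,fx=4,fy=4,interpolation=cv2.INTER_CUBIC),alpha=1.8))"
```

```text
[[187 186 184 182 183 183 184 184 177 107 100 101 101  98  98  99 100 101
  101 102]
 [187 181 184 184 177 178 180 177 107  92  73 100  97  98  99  98  99  98
   99 101]
 [178 169 178 177 149 170 104 105  74  68  69  73  98  98  99  96  96  99
  100 101]
 [115 102 100  99  99 100  81  69  70  72  72  67  79  98  97  94  97  97
   99 100]
 [125 104 101 101  90  71  71  73  72  72  71  70  65  85  92  93  96  98
   99  99]
 [147 104 100  80  72  76  75  73  72  71  71  69  69  62  88  95  95  97
   96  97]
 [176 141 124  79  78  75  74  73  72  65  62  65  68  68  62  92  94  95
   97  98]
 [177 178 180  94  79  76  74  71  54  51  51  49  49  68  67  63  94  96
   94  97]
 [177 179 182 179 124 103  75  59  54  52  50  49  48  55  68  65  66  94
   96  99]
 [176 181 179 177 177 121  84  59  55  53  51  49  48  54  67  68  64  85
   95  96]
 [176 178 181 177 177 172 111  71  57  54  52  51  49  65  68  67  68  68
   94  97]
 [179 178 179 179 177 177 168  89  74  61  56  59  69  69  67  66  67  80
   97  98]
 [178 177 175 180 176 180 179 168  85  74  73  70  69  69  67  78  93  94
   94  95]
 [178 180 180 183 181 179 176 179 151  75  74  71  69  76  92  94  93  95
   96  96]
 [178 180 175 179 181 177 174 177 180 150  76  79  96  95  95  95  95  94
   94  95]
 [182 180 180 177 182 182 177 177 179 177 118  98  97  98  93  94  96  94
   95  96]
 [180 177 177 180 183 177 178 178 180 178 171 100  98  97  97  94  94  94
   97  95]]
spot []
0.04 60 [([314.1, 241.4], 563.2, -187.1, 32.4, 31.9, -17.9)]
0.04 66 [([314.5, 241.4], 563.2, -187.0, 34.5, 34.1, -17.9)]
0.04 72 [([315.9, 229.7], 559.9, -192.0, 72.9, 46.4, -73.1)]
0.0 60 [([314.1, 241.4], 567.5, -174.2, 36.1, 35.6, -17.9)]
0.0 66 [([314.5, 241.4], 567.5, -174.2, 38.5, 38.0, -17.9)]
0.0 72 [([315.9, 229.7], 563.8, -179.8, 81.4, 51.9, -73.1)]
```

View pics/c2.png

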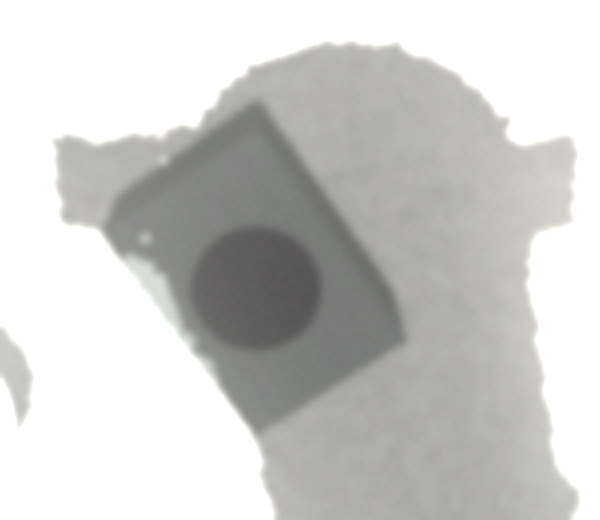

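```bash
python3 - <<'E'
from h import *
f=arm.grab_frame('wrist')
q=lambda x,y:onz(f,250+x/4,170+y/4,.04)[:2]
A,B,C=q(110,225),q(260,432),q(403,340)
for p,r in((A,B),(B,C)): d=r-p; print(np.hypot(*d),np.degrees(np.arctan2(d[1],d[0])))
print((A+C)/2)
E
```

```text
0.06970074474093468 105.63034767059567
0.0461728280800715 -162.70206551202654
[ 0.56281501 -0.18787638]
```

```bash
python3 - <<'E'
from h import *
f=grab('top'); g,s=grays(f)
print(onz(f,372,187,.03))
plan(.563,-.1875,.1,-164.2)
E
```

```text
[ 0.66176306 -0.17620442  0.03      ]
pos [ 0.5515 -0.2187  0.2516] w 1.0 t 10.2 F [ 0.8 -0.6  0.2] | rot 5 x [-0.0, -0.0, -0.979] | shift 7 x [-0.154, -0.112, 0.866]
```

drive_tool(
  targets=[0, 0, 0, 0, 0, -0.979, 0.7, 0, 0, 0, 0, 0, -0.979, 0.7, 0, 0, 0, 0, 0, -0.979, 0.7, 0, 0, 0, 0, 0, -0.979, 0.7, 0, 0, 0, 0, 0, -0.979, 0.7],
)

```text
t: 10.57
position: [0.5515, -0.2189, 0.2516]
orientation: [[0.278, -0.961, 0.0], [-0.961, -0.278, -0.0], [0.0, -0.0, -1.0]]
contact_force: [0.2, -0.4, -0.2]
width: 0.849
grasp_force: 0.0
```

drive_tool(
  targets=[-0.54, -0.39, 0.8, 0, 0, 0, 0.7, -0.54, -0.39, 0.8, 0, 0, 0, 0.7, 0, 0, 0.9, 0, 0, 0, 0.7, 0, 0, 0.9, 0, 0, 0, 0.7, 0, 0, 0.9, 0, 0, 0, 0.7, 0, 0, 0.9, 0, 0, 0, 0.7, 0, 0, 0.86, 0, 0, 0, 0.7, 0, 0, 0, 0, 0, 0, 0.7],
)

```text
t: 11.23
position: [0.56, -0.1868, 0.0954]
orientation: [[0.271, -0.962, -0.008], [-0.962, -0.271, 0.002], [-0.004, 0.007, -1.0]]
contact_force: [-0.9, -0.4, -0.5]
width: 0.853
grasp_force: 0.0
```

```bash
python3 - <<'E'
from h import *
f=grab('wrist','w5')
plan(.563,-.1875,.026,-164.2)
E
```

```text
pos [ 0.5614 -0.1875  0.0981] w 0.846 t 11.3 F [0.  1.  1.3] | rot 1 x [0.038, 0.017, -0.004] | shift 3 x [0.006, -0.021, 0.961]
```

View pics/w5.png

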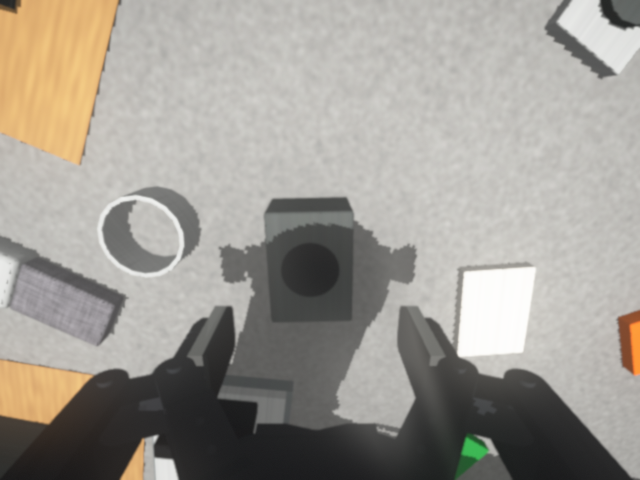

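The die sits squarely between the fingers, its spot at (310,268), so I descend and grip.

drive_tool(
  targets=[0.02, -0.07, 0.96, 0, 0, 0, 0.7, 0.02, -0.07, 0.96, 0, 0, 0, 0.7, 0, 0, 0.96, 0, 0, 0, 0.7, 0, 0, 0, 0, 0, 0, 0.7, 0, 0, 0, 0, 0, 0, -1, 0, 0, 0, 0, 0, 0, -1, 0, 0, 0, 0, 0, 0, -1, 0, 0, 0, 0, 0, 0, -1],
)

```text
t: 11.95
position: [0.5678, -0.1885, 0.0309]
orientation: [[0.272, -0.962, 0.004], [-0.962, -0.272, -0.001], [0.002, -0.003, -1.0]]
contact_force: [-2.1, 0.8, 8.0]
width: 0.571
grasp_force: 66.3
```

drive_tool(
  targets=[0, 0, 0, 0, 0, 0, -1, 0, 0, 0, 0, 0, 0, -1, 0, 0, 0, 0, 0, 0, -1],
)

```text
t: 12.2
position: [0.5678, -0.1885, 0.0308]
orientation: [[0.272, -0.962, 0.004], [-0.962, -0.272, -0.001], [0.002, -0.003, -1.0]]
contact_force: [-1.9, 0.8, 6.2]
width: 0.571
grasp_force: 66.3
```

```bash
python3 - <<'E'
from h import *
plan(.563,-.1875,.026,-164.2)
E
```

```text
pos [ 0.5678 -0.1885  0.0308] w 0.571 t 12.2 F [-1.9  0.8  6.2] | rot 1 x [-0.027, -0.018, -0.002] | shift 1 x [-0.09, 0.174, 0.194]
```

drive_tool(
  targets=[0, 0, -0.4, 0, 0, 0, -1, 0, 0, -0.8, 0, 0, 0, -1, 0, 0, -0.8, 0, 0, 0, -1, 0, 0, -0.8, 0, 0, 0, -1, 0, 0, -0.8, 0, 0, 0, -1, 0, 0, -0.8, 0, 0, 0, -1, 0, 0, -0.8, 0, 0, 0, -1, 0, 0, -0.4, 0, 0, 0, -1],
)

```text
t: 12.87
position: [0.5672, -0.1882, 0.1713]
orientation: [[0.271, -0.962, 0.004], [-0.962, -0.271, -0.0], [0.001, -0.004, -1.0]]
contact_force: [0.9, -0.2, -5.4]
width: 0.571
grasp_force: 64.9
```

```bash
python3 - <<'E'
from h import *
plan(.5815,.0712,.18,-171.6)
E
```

```text
pos [ 0.5672 -0.1882  0.1713] w 0.571 t 12.9 F [ 0.9 -0.2 -5.4] | rot 2 x [-0.016, -0.005, 0.534] | shift 11 x [-0.926, -0.189, -0.032]
```

drive_tool(
  targets=[0, 0, 0, 0, 0, 0.534, -1, 0, 0, 0, 0, 0, 0.534, -1, -0.7, -0.14, -0.07, 0, 0, 0, -1, -0.7, -0.14, -0.07, 0, 0, 0, -1, -0.7, -0.14, -0.07, 0, 0, 0, -1, -0.7, -0.14, -0.07, 0, 0, 0, -1, -0.7, -0.14, -0.07, 0, 0, 0, -1, -0.7, -0.14, 0, 0, 0, 0, -1],
)

```text
t: 13.53
position: [0.5715, -0.0801, 0.1767]
orientation: [[0.146, -0.989, -0.001], [-0.989, -0.146, 0.001], [-0.001, 0.0, -1.0]]
contact_force: [0.7, 0.1, -5.5]
width: 0.572
grasp_force: 64.7
```

drive_tool(
  targets=[-0.7, -0.14, 0, 0, 0, 0, -1, -0.7, -0.14, 0, 0, 0, 0, -1, -0.7, -0.14, 0, 0, 0, 0, -1, -0.7, -0.14, 0, 0, 0, 0, -1, -0.7, -0.14, 0, 0, 0, 0, -1, -0.5, -0.1, 0, 0, 0, 0, -1, 0, 0, 0, 0, 0, 0, -1, 0, 0, 0, 0, 0, 0, -1],
)

```text
t: 14.2
position: [0.5768, 0.0212, 0.1765]
orientation: [[0.147, -0.989, -0.001], [-0.989, -0.147, -0.0], [-0.0, 0.001, -1.0]]
contact_force: [-0.7, -0.3, -4.9]
width: 0.571
grasp_force: 64.7
```

```bash
python3 - <<'E'
from h import *
f=grab('wrist','w6')
plan(.5815,.0712,.18,-171.6)
n=np.array([.5815,.0712,0]); ex=np.array([np.cos(np.radians(8.4)),np.sin(np.radians(8.4)),0]); ey=np.array([-ex[1],ex[0],0])
for a,b in((-1,-1),(1,-1),(1,1),(-1,1)):
    q=n+a*.0325*ex+b*.0425*ey; print(a,b,proj(f,q+[0,0,.104]).round(1),'inner',proj(f,n+a*.0265*ex+b*.0365*ey+[0,0,.104]).round(1))
E
```

```text
pos [0.5768 0.0206 0.1766] w 0.57 t 14.2 F [-0.3 -0.9 -5.5] | rot 1 x [0.006, -0.001, 0.003] | shift 2 x [-0.988, -0.241, -0.068]
-1 -1 [348.8 271.1] inner [339.2 279.7]
1 -1 [247. 271.] inner [256.9 279.6]
1 1 [254.7 379.4] inner [262.6 372.6]
-1 1 [344.9 379.5] inner [336.7 372.7]
```

View pics/w6.png

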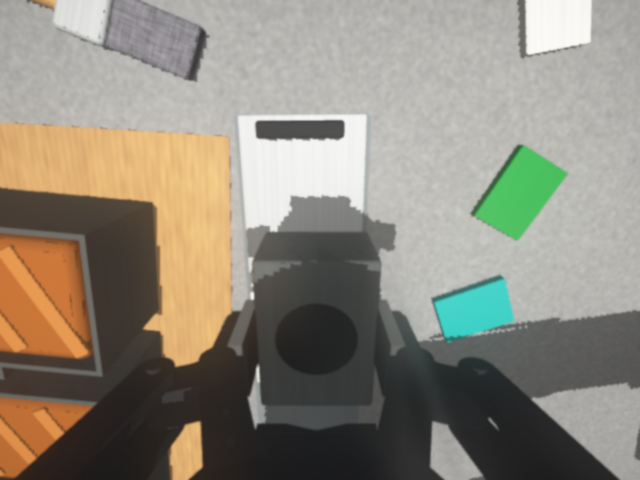

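```bash
python3 - <<'E'
from h import *
f=arm.grab_frame('wrist'); g,s=grays(f); o=arm.get_obs(); p=np.array(o['position']);R=np.array(o['orientation'])
z=p[2]-.0308+.04
print(g[339,245:390:3].astype(int)); print(g[225:290:3,290].astype(int)); print(g[380:425:2,290].astype(int))
sp=rect(f,(g<40)&(np.indices(g.shape)[0]<385),z,(316,339),300); print(sp,p)
c=np.array([sp[0][1]/1000,sp[0][2]/1000,z]) if sp else p; print('spot in tool',(R.T@(c-p)*1000).round(1))
for u in(290,345):
  for v in(262,405): print(u,v,(R.T@(onz(f,u,v,z)-p)*1000).round(1))
for v in(300,380):
  d=np.diff(g[v]); 
  print(v,[(u,(R.T@(onz(f,u,v,z)-p)*1000).round(1)[1]) for u in(255,257,259,372,376,380)])
print('handle pred',proj(f,[.6005,-.0574,.065]), g[129,240:260].astype(int),g[129,335:352].astype(int),g[115:145,300].astype(int))
E
```

```text
[49 44 43 42 53 62 61 63 62 62 48 37 37 37 37 37 36 36 36 35 35 36 35 36
 35 35 35 35 35 35 35 36 36 36 36 36 36 40 58 60 61 62 63 60 49 52 57 59
 86]
[130 130 111  81  80  80  79  79  77  77  76  74  98 110  76  74  73  72
  72  70  69  69]
[57 56 57 57 57 56 56 56 56 57 56 56 58 74 79 78 78 78 78 79 78 77 59]
[([316.2, 339.3], 575.6, 23.8, 33.3, 29.3, 47.6)] [0.57681524 0.02025158 0.17661798]
spot in tool [-3.7  0.7 -9.2]
290 262 [ 32.7 -10.5  -9.2]
290 405 [-36.  -12.1  -9.2]
345 262 [32.8 10.4 -9.2]
345 405 [-36.   12.4  -9.2]
300 [(255, np.float64(-24.7)), (257, np.float64(-23.9)), (259, np.float64(-23.1)), (372, np.float64(21.6)), (376, np.float64(23.1)), (380, np.float64(24.7))]
380 [(255, np.float64(-26.9)), (257, np.float64(-26.1)), (259, np.float64(-25.2)), (372, np.float64(23.7)), (376, np.float64(25.4)), (380, np.float64(27.2))]
handle pred [298.53872265 127.42280213] [238 241 241 241 240 240 239 239 239 240 239 240 240 235 212 154 102  80
  80  80] [ 82  83  82  82  81  82  81  85 123 187 230 242 243 241 241 242 242] [206 231 242 245 244 229 161  91  78  80  81  81  82  82  82  82  81  82
  82  83  82  79  77  83 122 187 233 243 244 244]
```

drive_tool(
  targets=[0, 1, -0.2, 0, 0, 0, -1, 0, 1, -0.2, 0, 0, 0, -1, 0, 1, -0.2, 0, 0, 0, -1, 0, 1, -0.2, 0, 0, 0, -1, 0, 0.8, -0.2, 0, 0, 0, -1, 0, 0, 0, 0, 0, 0, -1, 0, 0, 0, 0, 0, 0, -1, 0, 0, 0, 0, 0, 0, -1],
)

```text
t: 14.97
position: [0.4586, 0.0027, 0.2021]
orientation: [[0.145, -0.989, 0.001], [-0.989, -0.145, 0.0], [-0.0, -0.001, -1.0]]
contact_force: [-0.2, 0.4, -4.7]
width: 0.571
grasp_force: 65.3
```

```bash
python3 - <<'E'
from h import *
import pickle
f=grab('wrist','w7'); pickle.dump(f,open('w7.pkl','wb'))
n=np.array([.581,.072,0]); ex=np.array([np.cos(np.radians(8.4)),np.sin(np.radians(8.4)),0]); ey=np.array([-ex[1],ex[0],0])
im=f['pixels'][:,:,::-1].copy()
for a,b in((-1,-1),(1,-1),(1,1),(-1,1)):
    q=proj(f,n+a*.0325*ex+b*.0425*ey+[0,0,.104]); i=proj(f,n+a*.0265*ex+b*.0365*ey+[0,0,.104]);print(a,b,q.round(1),i.round(1))
print('h',proj(f,[.5999,-.0557,.065]))
u,v=proj(f,n+[0,0,.104]).astype(int); u0=max(0,u-100);v0=max(0,v-80); print(u0,v0)
cv2.imwrite('pics/c3.png',cv2.resize(im[v0:v0+145,u0:u0+195],None,fx=4,fy=4,interpolation=cv2.INTER_CUBIC))
E
```

```text
-1 -1 [178.3 259. ] [171.1 266.8]
1 -1 [ 88.7 258.9] [ 98.6 266.7]
1 1 [111.7 358. ] [117.6 351.8]
-1 1 [192.4 358.7] [183.9 352.3]
h [139.80097986 130.96486388]
42 231
```

View pics/c3.png

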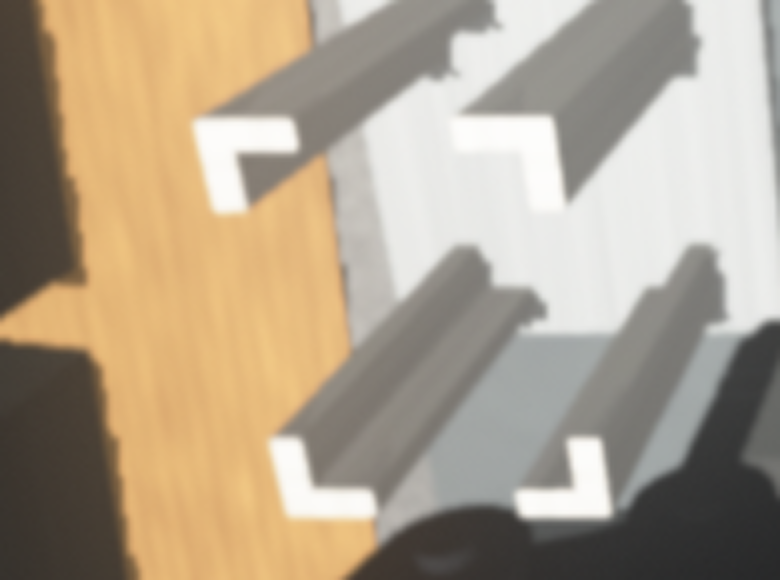

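The four post tops stand out bright in this view, with outer corners at about px (90,260), (180,260), (114,360) and (195,360). I fit them now.

```bash
cat >> h.py <<'E'
def nestfit(f,n=(.581,.072),th=246,z=.104):
    n=np.array([*n,0]); P=[]
    ex=np.array([np.cos(np.radians(8.4)),np.sin(np.radians(8.4)),0]); ey=np.array([-ex[1],ex[0],0])
    g=f['pixels'].min(2)
    m=np.zeros(g.shape,np.uint8)
    for a in(-1,1):
        for b in(-1,1):
            c=proj(f,n+a*.0285*ex+b*.0385*ey+[0,0,z]); cv2.circle(m,tuple(int(round(k)) for k in c),16,1,-1)
    big=cv2.resize(g,None,fx=4,fy=4,interpolation=cv2.INTER_CUBIC); mm=cv2.resize(m,None,fx=4,fy=4)
    k=((big>th)&(mm>0)).astype(np.uint8); nn,l,st,_=cv2.connectedComponentsWithStats(k)
    for i in range(1,nn):
        if st[i,4]>600: P.append(np.argwhere(l==i)[:,::-1]); 
    print([len(p) for p in P]); P=np.vstack(P)
    w=np.array([onz(f,(u+.5)/4-.5,(v+.5)/4-.5,z)[:2] for u,v in cv2.convexHull(P.astype(np.int32))[:,0,:]],np.float32)*1000
    r=cv2.minAreaRect(w); print(r); return r
E
python3 - <<'E'
import pickle; from h import *
f=pickle.load(open('w7.pkl','rb')); g=f['pixels'].min(2)
print(g[262:268,86:100:2],g[300,170:176])
for th in(225,235,245): nestfit(f,(.58,.0735),th)
E
```

```text
[[125 130 195 244 246 246 247]
 [124 128 190 246 249 249 249]
 [125 128 179 246 250 250 250]
 [124 127 168 244 250 250 250]
 [124 126 158 242 250 250 250]
 [125 125 148 239 250 250 249]] [230 232 233 232 232 232]
[6591, 4093, 3087, 3301]
((579.8226928710938, 72.70535278320312), (64.90681457519531, 84.70977783203125), 8.919111251831055)
[4606, 3743, 2734, 3008]
((579.807861328125, 72.6769790649414), (64.4849624633789, 84.25968933105469), 8.941694259643555)
[3629, 2898, 2258, 1768]
((579.7991943359375, 72.69377136230469), (63.85597229003906, 83.19406127929688), 8.880884170532227)
```

```bash
python3 - <<'E'
from h import *
import pickle
f=arm.grab_frame('wrist'); o=arm.get_obs(); p=np.array(o['position']);R=np.array(o['orientation'])
z=p[2]-.0308+.04; g=grays(f)[0]
for th in(36,40,44,48):
  sp=rect(f,(g<th)&(np.indices(g.shape)[0]<395),z,(316,339),500)
  for s in sp: print(th,s,(R.T@(np.array([s[1]/1000,s[2]/1000,z])-p)*1000).round(1))
print(g[250:280,330].astype(int),g[296:310,316].astype(int),g[370:384,316].astype(int),g[395:415,345].astype(int))
plan(.5801,.0709,.18,-171.1)
E
```

```text
40 ([318.6, 341.0], 457.4, 6.3, 33.2, 27.4, 51.7) [-3.5  0.8 -9.2]
44 ([315.3, 338.9], 458.2, 5.5, 33.5, 31.2, 49.3) [-2.6  0.2 -9.2]
48 ([316.1, 339.0], 458.8, 5.0, 34.0, 33.2, 47.8) [-2.  -0.4 -9.2]
[62 62 61 61 62 61 62 60 61 66 76 84 82 71 64 63 64 62 62 62 62 62 62 63
 62 62 62 61 62 61] [61 62 61 61 61 61 58 52 44 40 40 40 39 40] [40 41 41 41 46 56 61 62 62 61 62 62 61 61] [64 64 65 64 65 64 65 65 65 67 73 82 87 91 91 91 90 90 91 93]
pos [0.4587 0.0029 0.2015] w 0.568 t 15.1 F [ 1.   0.6 -6.4] | rot 1 x [0.003, -0.001, -0.078] | shift 6 x [-0.322, -0.869, 0.144]
```

drive_tool(
  targets=[-0.322, -0.869, 0.144, 0, 0, -0.078, -1, -0.322, -0.869, 0.144, 0, 0, 0, -1, -0.322, -0.869, 0.144, 0, 0, 0, -1, -0.322, -0.869, 0.144, 0, 0, 0, -1, -0.322, -0.869, 0.144, 0, 0, 0, -1, -0.322, -0.869, 0.144, 0, 0, 0, -1, 0, 0, 0, 0, 0, 0, -1, 0, 0, 0, 0, 0, 0, -1],
)

```text
t: 15.73
position: [0.5803, 0.0713, 0.1781]
orientation: [[0.155, -0.988, -0.003], [-0.988, -0.155, -0.001], [0.001, 0.003, -1.0]]
contact_force: [0.0, -0.5, -5.1]
width: 0.564
grasp_force: 65.4
```

drive_tool(
  targets=[0, 0, 0, 0, 0, 0, -1, 0, 0, 0, 0, 0, 0, -1, 0, 0, 0, 0, 0, 0, -1],
)

```text
t: 15.98
position: [0.5794, 0.0706, 0.1805]
orientation: [[0.155, -0.988, 0.0], [-0.988, -0.155, 0.0], [0.0, -0.0, -1.0]]
contact_force: [0.4, -0.3, -5.5]
width: 0.57
grasp_force: 65.4
```

```bash
python3 - <<'E'
from h import *
plan(.5801,.0709,.11,-171.1)
E
```

```text
pos [0.5794 0.0706 0.1805] w 0.57 t 16.0 F [ 0.4 -0.3 -5.5] | rot 1 x [-0.003, -0.0, 0.003] | shift 3 x [-0.003, -0.01, 0.941]
```

drive_tool(
  targets=[-0.01, -0.03, 0.8, 0, 0, 0, -1, 0, 0, 0.8, 0, 0, 0, -1, 0, 0, 0, 0, 0, 0, -1, 0, 0, 0, 0, 0, 0, -1],
)

```text
t: 16.32
position: [0.5795, 0.0707, 0.1399]
orientation: [[0.155, -0.988, -0.002], [-0.988, -0.155, -0.001], [0.001, 0.002, -1.0]]
contact_force: [-0.1, -0.3, -4.9]
width: 0.566
grasp_force: 65.4
```

drive_tool(
  targets=[0, 0, 0.3, 0, 0, 0, -1, 0, 0, 0.3, 0, 0, 0, -1, 0, 0, 0, 0, 0, 0, -1, 0, 0, 0, 0, 0, 0, -1],
)

```text
t: 16.65
position: [0.5824, 0.0712, 0.1335]
orientation: [[0.157, -0.987, 0.01], [-0.988, -0.157, 0.0], [0.001, -0.01, -1.0]]
contact_force: [-15.3, 1.5, 28.6]
width: 0.57
grasp_force: 70.1
```

```bash
python3 - <<'E'
from h import *
o=arm.get_obs(); print(np.round(o['moment'],2),np.round(o['contact_force'],1),o['position'])
E
```

```text
[ 0.38  5.03 -0.08] [-15.3   1.5  28.6] [0.5823827  0.07120063 0.13353133]
```

drive_tool(
  targets=[0, 0, -0.6, 0, 0, 0, -1, 0, 0, -0.4, 0, 0, 0, -1, 0, 0, 0, 0, 0, 0, -1, 0, 0, 0, 0, 0, 0, -1],
)

```text
t: 16.98
position: [0.5809, 0.0715, 0.1507]
orientation: [[0.155, -0.988, 0.002], [-0.988, -0.155, 0.001], [-0.001, -0.002, -1.0]]
contact_force: [0.1, 0.5, -6.6]
width: 0.565
grasp_force: 66.0
```

```bash
python3 - <<'E'
from h import *
o=arm.get_obs(); print(np.round(o['moment'],2),np.round(o['contact_force'],1),o['position'])
f=arm.grab_frame('wrist'); p=np.array(o['position']);R=np.array(o['orientation'])
z=p[2]-.0308+.04; g=grays(f)[0]; print(np.round(R,3).tolist())
for th in(44,48,52):
  for s in rect(f,(g<th)&(np.indices(g.shape)[0]<395),z,(316,339),500): print(th,s,(R.T@(np.array([s[1]/1000,s[2]/1000,z])-p)*1000).round(1))
print(g[252:272,330].astype(int),g[395:415,345].astype(int)); print(g[300,240:270].astype(int),g[300,365:395].astype(int));grab('wrist','w8')
E
```

```text
[0.03 0.09 0.  ] [ 0.1  0.5 -6.6] [0.58092264 0.0715462  0.15070875]
[[0.155, -0.988, 0.002], [-0.988, -0.155, 0.001], [-0.001, -0.002, -1.0]]
44 ([316.3, 339.4], 581.0, 73.4, 33.9, 33.6, -81.0) [-1.8 -0.4 -9.2]
48 ([316.4, 339.5], 581.1, 73.7, 34.4, 34.0, -81.0) [-2.1 -0.5 -9.2]
52 ([319.4, 346.2], 580.9, 73.7, 35.6, 34.9, 71.5) [-2.1 -0.3 -9.2]
[65 64 63 62 62 61 61 60 61 62 64 64 64 63 63 63 63 62 62 62] [51 52 52 52 51 52 52 52 51 53 57 64 69 70 70 69 70 70 70 70]
[175 176 176 172 163 144 124 115 114 113 112 112 108  96  80  70  68  68
  68  67  69  68  68  68  68  68  68  68  69  68] [ 62  62  63  64  64  65  65  65  66  67  68  69  71  75  85  93  95  96
  97  98  98  99 102 116 139 155 162 164 164 163]
```

View pics/w8.png

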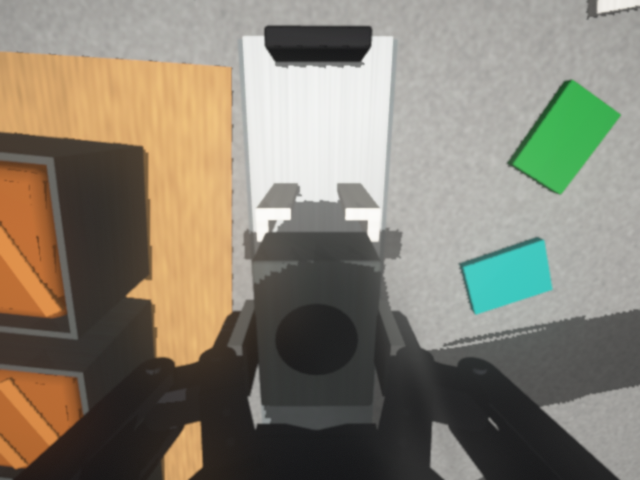

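This view shows both at once: front post tops with outer corners at (258,207) and (382,207), and the held die's front-bottom edge at row ≈233. I compare them laterally in the tool frame.

```bash
python3 - <<'E'
from h import *
f=arm.grab_frame('wrist'); o=arm.get_obs(); p=np.array(o['position']);R=np.array(o['orientation']); g=f['pixels'].min(2).astype(int)
T=lambda u,v,z:(R.T@(onz(f,u,v,z)-p)*1000).round(2)
def cross(a,lev): # subpixel crossings
    return [round(i+(lev-a[i])/(a[i+1]-a[i]),2) for i in range(len(a)-1) if (a[i]-lev)*(a[i+1]-lev)<0]
print(p)
for v in(209,212,215,218): 
    c=[250+k for k in cross(g[v,250:395].astype(float),242)]; print(v,[(round(k,1),T(k,v,.104)[1]) for k in c])
for u in(262,270,280,360,370,378): print(u,g[198:215,u])
print('die');
for v in(236,242,250): print(v,g[v,250:275],g[v,365:390])
for u in (300,320,340): print(u,g[224:242,u])
E
```

```text
[0.57986601 0.07118286 0.14887921]
209 []
212 [(np.float64(254.7), np.float64(-32.61)), (np.float64(345.8), np.float64(14.9)), (np.float64(378.7), np.float64(32.09))]
215 [(np.float64(254.8), np.float64(-32.67)), (np.float64(345.8), np.float64(14.94)), (np.float64(378.6), np.float64(32.14))]
218 [(np.float64(287.3), np.float64(-15.66)), (np.float64(345.9), np.float64(15.08)), (np.float64(378.4), np.float64(32.13))]
262 [192 168 147 135 130 128 126 126 127 147 193 232 245 248 249 249 249]
270 [131 131 131 132 134 134 134 133 134 153 200 236 247 249 249 249 249]
280 [131 131 130 130 130 131 131 131 133 153 197 234 245 248 248 248 248]
360 [132 132 133 132 132 133 130 128 129 149 196 234 246 248 248 248 248]
370 [149 137 133 133 132 132 132 132 135 153 195 232 244 247 248 249 249]
378 [227 226 226 226 226 225 223 216 200 191 208 232 242 245 246 246 246]
die
236 [ 96  97 104 113 127 164 218 239 244 245 245 243 232 195 136  94  82  80
  80  80  80  80  80  80  80] [ 78  83 111 166 220 240 244 245 245 245 245 243 234 198 146 116 105 103
 104 106 107 107 108 107 110]
242 [ 96  96 100 108 118 129 146 160 168 166 154 128  98  83  80  80  79  80
  79  80  79  79  79  78  79] [ 75  75  76  76  81  98 128 154 166 169 169 164 152 135 120 109 103 102
 103 106 107 107 108 108 109]
250 [ 94  93  94 101 110 114 108  96  83  78  77  78  78  77  78  78  78  78
  78  77  78  78  77  77  77] [ 73  73  74  75  75  77  78  78  81  86  98 110 116 116 111 105 102 102
 104 106 107 108 109 109 110]
300 [121 121 120 120 120 119 115 104  87  77  74  73  73  73  73  72  71  71]
320 [120 120 120 120 119 119 115 103  86  74  71  70  70  70  69  69  68  68]
340 [122 121 121 121 121 120 116 104  87  74  71  71  70  70  70  69  69  69]
```

```bash
python3 - <<'E'
from h import *
f=arm.grab_frame('wrist'); o=arm.get_obs(); p=np.array(o['position']);R=np.array(o['orientation']); g=f['pixels'].min(2).astype(int)
T=lambda u,v,z:(R.T@(onz(f,u,v,z)-p)*1000).round(2)
print(p, 'post front x', T(300,207.8,.104)[0])
zb=p[2]-.0308
print('die bottom front', T(300,231.6,zb),'L',T(263.5,233,zb+.001),'R',T(367.7,233,zb+.001))
for zz in (.104,.1): print('shadow/outer',zz,T(258,207,zz))
print('top front',T(316,261.3,zb+.04),'top rear',T(316,405.5,zb+.04))
E
```

```text
[0.57991586 0.07117072 0.14892903] post front x 41.46
die bottom front [32.88 -8.29 30.79] L [ 32.49 -26.    29.75] R [32.46 24.68 29.86]
shadow/outer 0.104 [ 41.9  -30.55  44.87]
shadow/outer 0.1 [ 40.98 -31.23  48.87]
top front [33.36 -0.5  -9.19] top rear [-35.97  -0.47  -9.21]
```

The die is within 0.5 mm of the nest laterally, so the hit was probably wobble from the quick descent. I retry slowly.

drive_tool(
  targets=[0.016, 0.012, 0.15, 0, 0, 0, -1, 0, 0, 0.1, 0, 0, 0, -1, 0, 0, 0.1, 0, 0, 0, -1, 0, 0, 0.1, 0, 0, 0, -1, 0, 0, 0, 0, 0, 0, -1, 0, 0, 0, 0, 0, 0, -1, 0, 0, 0, 0, 0, 0, -1, 0, 0, 0, 0, 0, 0, -1],
)

```text
t: 17.85
position: [0.5803, 0.0709, 0.1392]
orientation: [[0.155, -0.988, 0.0], [-0.988, -0.155, 0.0], [-0.0, -0.001, -1.0]]
contact_force: [0.0, -0.0, -5.5]
width: 0.569
grasp_force: 65.9
```

drive_tool(
  targets=[0, 0, 0.08, 0, 0, 0, -1, 0, 0, 0.08, 0, 0, 0, -1, 0, 0, 0.08, 0, 0, 0, -1, 0, 0, 0.08, 0, 0, 0, -1, 0, 0, 0, 0, 0, 0, -1, 0, 0, 0, 0, 0, 0, -1],
)

```text
t: 18.35
position: [0.58, 0.0708, 0.1307]
orientation: [[0.155, -0.988, -0.0], [-0.988, -0.155, -0.0], [0.0, 0.001, -1.0]]
contact_force: [-0.3, 0.2, -5.4]
width: 0.568
grasp_force: 65.9
```

drive_tool(
  targets=[0, 0, 0.1, 0, 0, 0, -1, 0, 0, 0.1, 0, 0, 0, -1, 0, 0, 0.15, 0, 0, 0, -1, 0, 0, 0.15, 0, 0, 0, -1, 0, 0, 0.15, 0, 0, 0, -1, 0, 0, 0.15, 0, 0, 0, -1, 0, 0, 0.15, 0, 0, 0, -1, 0, 0, 0.15, 0, 0, 0, -1],
)

```text
t: 19.02
position: [0.5801, 0.0709, 0.103]
orientation: [[0.155, -0.988, -0.0], [-0.988, -0.155, -0.0], [0.0, 0.0, -1.0]]
contact_force: [0.0, 0.3, -5.1]
width: 0.57
grasp_force: 65.9
```

drive_tool(
  targets=[0, 0, 0.2, 0, 0, 0, -1, 0, 0, 0.2, 0, 0, 0, -1, 0, 0, 0.2, 0, 0, 0, -1, 0, 0, 0.2, 0, 0, 0, -1, 0, 0, 0.2, 0, 0, 0, -1, 0, 0, 0.2, 0, 0, 0, -1, 0, 0, 0.2, 0, 0, 0, -1, 0, 0, 0.1, 0, 0, 0, -1],
)

```text
t: 19.68
position: [0.5798, 0.0708, 0.065]
orientation: [[0.155, -0.988, -0.001], [-0.988, -0.155, -0.0], [0.0, 0.001, -1.0]]
contact_force: [-0.6, 0.0, -5.5]
width: 0.57
grasp_force: 65.9
```

drive_tool(
  targets=[0, 0, 0.15, 0, 0, 0, -1, 0, 0, 0.15, 0, 0, 0, -1, 0, 0, 0.15, 0, 0, 0, -1, 0, 0, 0, 0, 0, 0, -1, 0, 0, 0, 0, 0, 0, -1],
)

```text
t: 20.1
position: [0.5801, 0.0708, 0.0545]
orientation: [[0.155, -0.988, -0.0], [-0.988, -0.155, -0.0], [0.0, 0.0, -1.0]]
contact_force: [0.2, -0.3, -5.2]
width: 0.57
grasp_force: 65.9
```

drive_tool(
  targets=[0, 0, 0.08, 0, 0, 0, -1, 0, 0, 0, 0, 0, 0, -1, 0, 0, 0, 0, 0, 0, -1],
)

```text
t: 20.35
position: [0.5802, 0.0709, 0.0527]
orientation: [[0.155, -0.988, 0.0], [-0.988, -0.155, 0.0], [-0.0, -0.0, -1.0]]
contact_force: [0.6, -0.0, -5.9]
width: 0.573
grasp_force: 65.9
```

drive_tool(
  targets=[0, 0, 0.06, 0, 0, 0, -1, 0, 0, 0.04, 0, 0, 0, -1, 0, 0, 0, 0, 0, 0, -1, 0, 0, 0, 0, 0, 0, -1],
)

```text
t: 20.68
position: [0.5804, 0.071, 0.0508]
orientation: [[0.156, -0.988, 0.001], [-0.988, -0.156, 0.0], [0.0, -0.001, -1.0]]
contact_force: [-1.4, 0.9, -0.1]
width: 0.571
grasp_force: 66.5
```

drive_tool(
  targets=[0, 0, 0, 0, 0, 0, 0.5, 0, 0, 0, 0, 0, 0, 0.5, 0, 0, 0, 0, 0, 0, 0.5, 0, 0, 0, 0, 0, 0, 0.5, 0, 0, -0.5, 0, 0, 0, 0.5, 0, 0, -1, 0, 0, 0, 0.5, 0, 0, -1, 0, 0, 0, 0.5, 0, 0, -1, 0, 0, 0, 0.5],
)

```text
t: 21.35
position: [0.5801, 0.0707, 0.1388]
orientation: [[0.155, -0.988, -0.0], [-0.988, -0.155, -0.0], [0.0, 0.0, -1.0]]
contact_force: [1.1, -0.4, 0.2]
width: 0.75
grasp_force: 0.0
```

drive_tool(
  targets=[0, 0, -1, 0, 0, 0, 0.5, 0, 0, -1, 0, 0, 0, 0.5, 0, 0, -0.5, 0, 0, 0, 0.5, 0, 0, 0, 0, 0, 0, 0.5, 0, 0, 0, 0, 0, 0, 0.5],
)

```text
t: 21.77
position: [0.5805, 0.0711, 0.2009]
orientation: [[0.155, -0.988, 0.002], [-0.988, -0.155, 0.001], [-0.001, -0.002, -1.0]]
contact_force: [-0.3, -0.1, -0.9]
width: 0.751
grasp_force: 0.0
```

```bash
python3 - <<'E'
from h import *
plan(.425,-.19,.15,-160.2)
f=grab('top');g,s=grays(f); print([r for r in rect(f,(g>185)&(s<40),.01,None,200) if 55<r[3]<80])
E
```

```text
pos [0.5805 0.0711 0.2009] w 0.751 t 21.8 F [-0.3 -0.1 -0.9] | rot 2 x [-0.008, 0.002, -0.79] | shift 10 x [0.772, 0.939, 0.203]
[([366.2, 283.0], 403.9, -155.7, 69.0, 48.3, -70.5), ([138.4, 277.0], 423.2, 451.8, 56.5, 53.6, 89.6), ([453.9, 223.6], 563.2, -396.5, 67.9, 46.9, 70.4)]
```

Spacer A has been knocked to (0.404,-0.156), so I go there.

```bash
python3 - <<'E'
from h import *
plan(.404,-.17,.15,-160.4)
E
```

```text
pos [0.5799 0.0709 0.1997] w 0.747 t 21.8 F [-0.8 -0.2 -1.4] | rot 2 x [0.002, 0.002, -0.776] | shift 10 x [0.672, 0.986, 0.199]
```

drive_tool(
  targets=[0, 0, 0, 0, 0, -0.776, 0.7, 0, 0, 0, 0, 0, -0.776, 0.7, 0.67, 0.98, 0, 0, 0, 0, 0.7, 0.67, 0.98, 0, 0, 0, 0, 0.7, 0.67, 0.98, 0, 0, 0, 0, 0.7, 0.67, 0.98, 0, 0, 0, 0, 0.7, 0.67, 0.98, 0.3, 0, 0, 0, 0.7, 0.67, 0.98, 0.3, 0, 0, 0, 0.7],
)

```text
t: 22.48
position: [0.474, -0.0741, 0.184]
orientation: [[0.336, -0.942, -0.001], [-0.942, -0.336, -0.0], [-0.0, 0.001, -1.0]]
contact_force: [1.8, -0.6, 0.8]
width: 0.849
grasp_force: 0.0
```

drive_tool(
  targets=[0.67, 0.98, 0.3, 0, 0, 0, 0.7, 0.67, 0.98, 0.3, 0, 0, 0, 0.7, 0.67, 0.98, 0.4, 0, 0, 0, 0.7, 0.69, 0.98, 0.4, 0, 0, 0, 0.7, 0, 0, 0, 0, 0, 0, 0.7, 0, 0, 0, 0, 0, 0, 0.7, 0, 0, 0, 0, 0, 0, 0.7, 0, 0, 0, 0, 0, 0, 0.7],
)

```text
t: 23.15
position: [0.4062, -0.1692, 0.1501]
orientation: [[0.336, -0.942, -0.0], [-0.942, -0.336, 0.0], [-0.0, 0.0, -1.0]]
contact_force: [0.4, -0.2, -0.4]
width: 0.852
grasp_force: 0.0
```

```bash
python3 - <<'E'
from h import *
f=grab('wrist','w9');g,s=grays(f); plan(.404,-.156,.1,-160.4)
for th in(190,205): print([r for r in rect(f,(g>th)&(s<30),.01,None,200) if 50<r[3]<90 and 40<r[4]<60])
print([r[:1]+r[3:] for r in rect(f,(g>190)&(s<30),.01,None,300)])
E
```

```text
pos [ 0.4064 -0.1691  0.1502] w 0.851 t 23.2 F [-0.8 -0.4  0.3] | rot 1 x [-0.001, -0.0, 0.01] | shift 3 x [-0.175, -0.029, 0.669]
[]
[]
[([611.2, 420.0], 52.1, 26.1, 52.2), ([56.1, 313.2], 119.7, 103.3, -81.4), ([566.4, 83.6], 108.9, 63.3, -71.6)]
```

```bash
python3 - <<'E'
from h import *
f=arm.grab_frame('wrist');g,s=grays(f)
c=proj(f,[.404,-.156,.01]); print(c); u,v=c.astype(int)
print(g[v-90:v+91:10,u-60:u+61:6].astype(int))
E
```

```text
[314.13693924 246.14861664]
[[180 183 189 186 186 183 187 188 188 184 184 187 185 189 189 186 191 183
  196 189 184]
 [185 185 185 185 184 190 188 181 185 183 186 187 185 186 185 182 185 181
  182 191 189]
 [180 189 193 189 188 185 181 190 189 182 184 182 188 190 190 190 187 186
  186 185 188]
 [189 185 186 186 186 188 191 185 189 187 188 192 190 186 182 185 181 183
  185 178 188]
 [187 180 185 185 189 189 189 185 182 182 179 186 182 181 190 184 194 183
  190 187 185]
 [183 183 189 185 180 175 162 145 127 127 126 125 127 127 126 141 186 188
  185 190 188]
 [187 184 185 189 191 143 144 145 145 143 146 139 144 146 142 144 103 116
  179 186 187]
 [180 180 170 150 107 111 143 145 145 143 144 140 144 146 142 143 100 102
  103 156 183]
 [107 107 107 105 103 111 143 145 145 143 145 138 143 146 141 142  99 101
  103 104 106]
 [107 104 106 105 106 108 142 144 144 142 144 138 143 146 141 139  98  97
  101 104 104]
 [106 163 113 105 103 104 141 143 143 142 143 138 142 145 141 136 100 101
  101 104 105]
 [184 183 123 106 102 107 140 141 142 141 142 138 142 145 141 134  99 100
  101 102 105]
 [178 175 105 103 101 104 138 140 141 140 142 137 142 145 142 129  97  97
   98 102 150]
 [178 101 103 101 102 102 120 121 121 121 121 120 123 123 122 111 100  97
   99 102 179]
 [153  99 101 101  99 100 101  99 100 101  99  98  98 100  96  97  99  97
  126 178 182]
 [ 99  95  98  99  96  99  99  98  98  97  97  96  99  98  99  99 101 155
  181 178 182]
 [ 95  94  95  95  95  97  96  97  97  99  99 100 101 100  97  99 116 178
  181 178 179]
 [ 95  95  80  64  72  92  94  95  98  98  98  99  99 101 102 100 173 177
  179 179 180]
 [ 93  62  65  66  67  67  65  90  94  96  96 101 101 102 103 178 177 184
  179 181 179]]
```

View pics/w9.png

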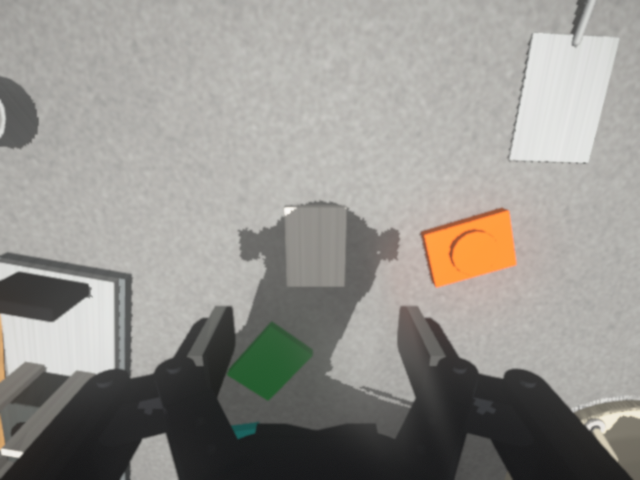

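The spacer lies in the gripper's shadow at px (315,246), where predicted and aligned with the tool, so I descend and grip.

drive_tool(
  targets=[-0.525, -0.087, 0.9, 0, 0, 0, 0.7, 0, 0, 0.9, 0, 0, 0, 0.7, 0, 0, 0.9, 0, 0, 0, 0.7, 0, 0, 0.8, 0, 0, 0, 0.7, 0, 0, 0.8, 0, 0, 0, 0.7, 0, 0, 0.5, 0, 0, 0, 0.7, 0, 0, 0.4, 0, 0, 0, 0.7, 0, 0, 0.1, 0, 0, 0, 0.7],
)

```text
t: 23.92
position: [0.4028, -0.1559, 0.0162]
orientation: [[0.336, -0.942, -0.003], [-0.942, -0.336, 0.0], [-0.001, 0.003, -1.0]]
contact_force: [0.3, -0.6, 0.0]
width: 0.845
grasp_force: 0.0
```

drive_tool(
  targets=[0, 0, 0, 0, 0, 0, 0.7, 0, 0, 0, 0, 0, 0, 0.7, 0, 0, 0, 0, 0, 0, 0.7],
)

```text
t: 24.17
position: [0.4043, -0.1564, 0.0185]
orientation: [[0.336, -0.942, 0.002], [-0.942, -0.336, -0.0], [0.001, -0.002, -1.0]]
contact_force: [0.3, -0.1, 0.6]
width: 0.85
grasp_force: 0.0
```

drive_tool(
  targets=[0, 0, 0.14, 0, 0, 0, 0.7, 0, 0, 0, 0, 0, 0, 0.7, 0, 0, 0, 0, 0, 0, -1, 0, 0, 0, 0, 0, 0, -1, 0, 0, 0, 0, 0, 0, -1, 0, 0, 0, 0, 0, 0, -1, 0, 0, 0, 0, 0, 0, -1, 0, 0, 0, 0, 0, 0, -1],
)

```text
t: 24.83
position: [0.4036, -0.1566, 0.0149]
orientation: [[0.336, -0.942, 0.001], [-0.942, -0.336, -0.0], [0.0, -0.001, -1.0]]
contact_force: [-2.3, 1.3, 7.3]
width: 0.558
grasp_force: 60.4
```

drive_tool(
  targets=[0, 0, -0.4, 0, 0, 0, -1, 0, 0, -0.8, 0, 0, 0, -1, 0, 0, -0.8, 0, 0, 0, -1, 0, 0, -0.8, 0, 0, 0, -1, 0, 0, -0.8, 0, 0, 0, -1, 0, 0, -0.8, 0, 0, 0, -1, 0, 0, -0.8, 0, 0, 0, -1, 0, 0, -0.4, 0, 0, 0, -1],
)

```text
t: 25.5
position: [0.4042, -0.1568, 0.1566]
orientation: [[0.336, -0.942, 0.003], [-0.942, -0.336, -0.001], [0.002, -0.003, -1.0]]
contact_force: [1.2, 0.0, -0.9]
width: 0.552
grasp_force: 61.9
```

```bash
python3 - <<'E'
from h import *
f=grab('top');g,s=grays(f); print([r for r in rect(f,(g>185)&(s<40),.01,None,200) if 55<r[3]<80])
plan(.58,.02,.17,-171.1)
E
```

```text
[([138.4, 277.0], 421.9, 451.8, 56.5, 56.3, 89.6), ([346.7, 249.8], 495.0, -110.6, 67.1, 54.6, 89.4), ([453.9, 223.6], 563.2, -396.5, 67.9, 46.9, 70.4)]
pos [ 0.405  -0.1569  0.1577] w 0.554 t 25.6 F [ 0.9 -0.8  1. ] | rot 2 x [-0.021, -0.01, 0.78] | shift 9 x [-0.657, -0.89, -0.055]
```

```bash
python3 - <<'E'
from h import *
plan(.5801,.0709,.15,-171.1)
E
```

```text
pos [ 0.405  -0.1569  0.1577] w 0.554 t 25.6 F [ 0.9 -0.8  1. ] | rot 2 x [-0.021, -0.01, 0.78] | shift 9 x [-0.88, -0.926, 0.034]
```

drive_tool(
  targets=[0, 0, 0, 0, 0, 0.78, -1, 0, 0, 0, 0, 0, 0.78, -1, -0.8, -0.84, 0, 0, 0, 0, -1, -0.8, -0.84, 0, 0, 0, 0, -1, -0.8, -0.84, 0, 0, 0, 0, -1, -0.8, -0.84, 0, 0, 0, 0, -1, -0.8, -0.84, 0, 0, 0, 0, -1, -0.8, -0.84, 0, 0, 0, 0, -1],
)

```text
t: 26.22
position: [0.5095, -0.0173, 0.1533]
orientation: [[0.154, -0.988, -0.001], [-0.988, -0.154, 0.0], [-0.0, 0.001, -1.0]]
contact_force: [-0.1, -0.9, -1.0]
width: 0.554
grasp_force: 61.9
```

drive_tool(
  targets=[-0.8, -0.84, 0.1, 0, 0, 0, -1, -0.8, -0.84, 0.1, 0, 0, 0, -1, -0.8, -0.84, 0.1, 0, 0, 0, -1, -0.72, -0.77, 0, 0, 0, 0, -1, 0, 0, 0, 0, 0, 0, -1, 0, 0, 0, 0, 0, 0, -1, 0, 0, 0, 0, 0, 0, -1, 0, 0, 0, 0, 0, 0, -1],
)

```text
t: 26.88
position: [0.5779, 0.0706, 0.1464]
orientation: [[0.154, -0.988, -0.001], [-0.988, -0.154, -0.0], [0.0, 0.001, -1.0]]
contact_force: [-0.2, -0.5, -1.0]
width: 0.555
grasp_force: 62.0
```

```bash
python3 - <<'E'
from h import *
f=grab('wrist','w10'); plan(.5801,.0709,.14,-171.1)
o=arm.get_obs(); p=np.array(o['position']); zt=p[2]-.0149+.01
g=f['pixels'].min(2)
print(g[400:450:2,316].astype(int), g[240:330:2,316].astype(int)); print(g[340,230:290:2],g[340,345:405:2])
E
```

```text
pos [0.578  0.0705 0.1466] w 0.554 t 26.9 F [-0.1 -1.2 -0.7] | rot 1 x [0.004, -0.001, -0.009] | shift 1 x [-0.003, -0.084, 0.264]
[79 78 78 77 77 78 77 77 76 75 74 74 74 75 70 46 34 33 31 31 31 30 31 30
 29] [ 63  82 116 122 124 130 136 136 135 136 136 136 135 136 134 135 135 136
 135 135 135 136 135 135 135 135 135 135 135 134 135 134 134 134 134 134
 133 134 134 134 133 133 133 132 133]
[ 56  84  91  91  91  91  91  83  55  45  44  44  45  45  45  45  48  77
 121 128 130 131 131 130 130 131 133 132 129 128] [133 134 133 131 129 129 129 132 133 132 129 103  62  59  59  61  63  64
  66  68  71  86  99 100 100 101 101 100  89  77]
```

View pics/w10.png

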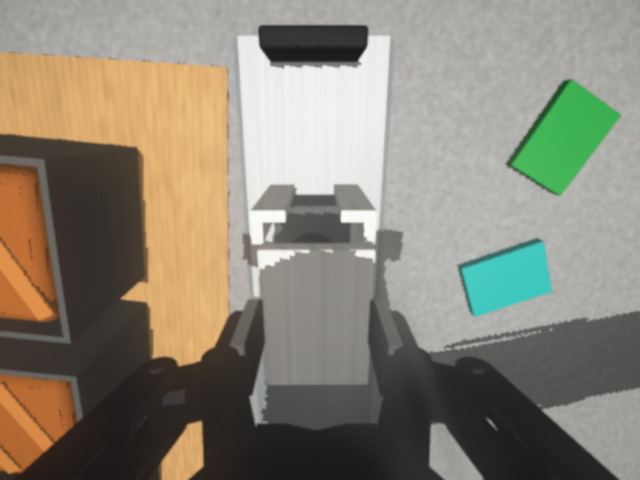

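The plate is held level with its top face at rows 249–384, columns 264–369. The post tops are at row ≈210 and the die with its spot sits in the nest.

```bash
cat >> h.py <<'E'
def mid(a,o):
    "subpixel position of the steepest edge in profile a starting at o"
    a=cv2.GaussianBlur(np.asarray(a,np.float32).reshape(1,-1),(5,1),0).ravel(); d=np.abs(np.diff(a)); i=int(d.argmax()); w=d[max(0,i-2):i+3]
    return o+(np.arange(max(0,i-2),max(0,i-2)+len(w))*w).sum()/w.sum()+.5
def held(dz,rows,rr,lr,h):
    """held plate vs posts, tool frame mm. dz: underside below TCP; rows=(post row rng),(bottom-front rng); rr rear rng; lr left,right rng"""
    f=arm.grab_frame('wrist'); o=arm.get_obs(); p=np.array(o['position']);R=np.array(o['orientation']); g=f['pixels'].min(2)
    T=lambda u,v,z:(R.T@(onz(f,u,v,z)-p)*1000)
    zb=p[2]-dz; zt=zb+h
    pv=[mid(g[rows[0][0]:rows[0][1],u],rows[0][0]) for u in(266,275,360)]
    pf=np.mean([T(u,v,.104)[0] for u,v in zip((266,275,360),pv)])
    vv=int(np.mean(pv))+6
    L=mid(g[vv,240:262],240);Rr=mid(g[vv,366:390],366)
    yl,yr=T(L,vv,.104)[1],T(Rr,vv,.104)[1]
    print('p',p.round(4),'posts: front',pf.round(2),'y',yl.round(2),yr.round(2),'w',(yr-yl).round(2),'-> nest',(pf-42.5).round(2),((yl+yr)/2).round(2))
    fr=[T(u,mid(g[rows[1][0]:rows[1][1],u],rows[1][0]),zb)[0] for u in(295,315,335)]
    re=[T(u,mid(g[rr[0]:rr[1],u],rr[0]),zt)[0] for u in(295,315,335)]
    print('plate front',np.round(fr,2),'rear',np.round(re,2),'c',round((np.mean(fr)+np.mean(re))/2,2),'len',round(np.mean(fr)-np.mean(re),2))
    for v in(290,330,365):
        a=mid(g[v,lr[0][0]:lr[0][1]],lr[0][0]);b=mid(g[v,lr[1][0]:lr[1][1]],lr[1][0]); ya,yb=T(a,v,zt)[1],T(b,v,zt)[1]; print(' y',ya.round(2),yb.round(2),'c',((ya+yb)/2).round(2))
    return f,T,g
E
python3 - <<'E'
from h import *
f,T,g=held(.0149,((202,216),(236,246)),(376,394),((254,272),(361,376)),.01)
print(g[236:256,315]);print(g[374:396,315])
E
```

```text
p [0.5781 0.0706 0.1468] posts: front 41.01 y -35.26 32.26 w 67.52 -> nest -1.49 -1.5
plate front [32.74 32.78 32.78] rear [-36.45 -36.44 -36.42] c -1.83 len 69.2
 y -25.14 24.36 c -0.39
 y -24.23 23.32 c -0.46
 y -27.61 24.5 c -1.55
[ 62  63  63  63  62  67  80 101 116 121 122 123 123 125 130 134 135 135
 135 135]
[128 129 128 128 128 128 127 127 127 123 110  93  83  81  81  81  81  81
  81  80  81  81]
```

```bash
python3 - <<'E'
from h import *
f=arm.grab_frame('wrist'); o=arm.get_obs(); p=np.array(o['position']);R=np.array(o['orientation']); g=f['pixels'].min(2)
T=lambda u,v,z:(R.T@(onz(f,u,v,z)-p)*1000)
for v in(214,218): print(g[v,244:292],g[v,336:390])
for u in(251,252,375,376,377): print(u,T(u,216,.104).round(2))
E
```

```text
[169 166 165 169 187 218 237 245 248 248 248 249 249 249 249 249 249 249
 249 249 249 249 249 249 249 248 247 247 247 247 247 247 248 249 249 249
 249 248 248 247 242 218 161 120 101  90  86  85] [ 91  90  93 103 135 192 235 247 249 250 250 250 249 248 247 247 247 247
 247 248 248 249 249 249 248 248 247 247 248 248 248 248 248 248 248 248
 248 248 248 247 242 232 223 211 187 168 162 165 172 177 179 179 180 180]
[169 166 164 166 181 211 234 244 247 248 248 248 248 249 249 248 249 249
 249 249 249 249 249 249 249 248 247 246 246 246 246 247 247 248 249 249
 249 248 248 247 242 218 157 108  88  84  84  83] [ 80  79  81  90 126 188 234 247 249 249 249 249 249 248 247 247 247 247
 247 247 248 248 249 248 248 247 247 247 248 248 248 248 248 248 248 248
 248 248 248 246 239 228 220 204 181 165 160 165 173 178 179 180 180 179]
251 [ 37.69 -34.04  42.93]
252 [ 37.69 -33.52  42.93]
375 [37.7  30.1  42.91]
376 [37.7  30.62 42.91]
377 [37.7  31.14 42.91]
```

```bash
python3 - <<'E'
s=open('h.py').read()
s=s.replace("L=mid(g[vv,240:262],240);Rr=mid(g[vv,366:390],366)","L=mid(g[vv,280:300],280);Rr=mid(g[vv,330:348],330)")
open('h.py','w').write(s)
E
```

drive_tool(
  targets=[0.014, -0.055, 0.1, 0, 0, 0, -1, 0, 0, 0.15, 0, 0, 0, -1, 0, 0, 0.15, 0, 0, 0, -1, 0, 0, 0.15, 0, 0, 0, -1, 0, 0, 0.15, 0, 0, 0, -1, 0, 0, 0.15, 0, 0, 0, -1, 0, 0, 0.1, 0, 0, 0, -1, 0, 0, 0, 0, 0, 0, -1],
)

```text
t: 27.7
position: [0.5796, 0.0711, 0.1221]
orientation: [[0.154, -0.988, -0.001], [-0.988, -0.154, -0.0], [0.0, 0.001, -1.0]]
contact_force: [-0.0, -0.4, -1.4]
width: 0.553
grasp_force: 62.0
```

drive_tool(
  targets=[0, 0, 0, 0, 0, 0, -1, 0, 0, 0, 0, 0, 0, -1, 0, 0, 0.1, 0, 0, 0, -1, 0, 0, 0.1, 0, 0, 0, -1, 0, 0, 0.1, 0, 0, 0, -1, 0, 0, 0.1, 0, 0, 0, -1, 0, 0, 0, 0, 0, 0, -1],
)

```text
t: 28.28
position: [0.5796, 0.0711, 0.1121]
orientation: [[0.154, -0.988, -0.001], [-0.988, -0.154, -0.0], [0.0, 0.001, -1.0]]
contact_force: [-1.0, 0.0, -1.3]
width: 0.551
grasp_force: 62.0
```

Entered. The underside is at 0.097, so I go on down to TCP 0.075.

drive_tool(
  targets=[0, 0, 0.2, 0, 0, 0, -1, 0, 0, 0.2, 0, 0, 0, -1, 0, 0, 0.2, 0, 0, 0, -1, 0, 0, 0.2, 0, 0, 0, -1, 0, 0, 0.2, 0, 0, 0, -1, 0, 0, 0.2, 0, 0, 0, -1, 0, 0, 0.16, 0, 0, 0, -1, 0, 0, 0, 0, 0, 0, -1],
)

```text
t: 28.95
position: [0.5794, 0.071, 0.0777]
orientation: [[0.154, -0.988, -0.002], [-0.988, -0.154, -0.0], [0.0, 0.002, -1.0]]
contact_force: [0.1, -0.3, -1.3]
width: 0.553
grasp_force: 62.0
```

drive_tool(
  targets=[0, 0, 0.05, 0, 0, 0, -1, 0, 0, 0.05, 0, 0, 0, -1, 0, 0, 0, 0, 0, 0, -1, 0, 0, 0, 0, 0, 0, -1],
)

```text
t: 29.28
position: [0.5801, 0.0711, 0.0766]
orientation: [[0.154, -0.988, 0.0], [-0.988, -0.154, 0.0], [-0.0, -0.0, -1.0]]
contact_force: [1.0, -0.1, 0.2]
width: 0.553
grasp_force: 62.0
```

drive_tool(
  targets=[0, 0, 0.05, 0, 0, 0, -1, 0, 0, 0, 0, 0, 0, -1, 0, 0, 0, 0, 0, 0, -1],
)

```text
t: 29.53
position: [0.58, 0.0711, 0.0752]
orientation: [[0.154, -0.988, -0.0], [-0.988, -0.154, 0.0], [-0.0, 0.0, -1.0]]
contact_force: [-0.2, 0.4, -0.6]
width: 0.555
grasp_force: 62.0
```

Release, rise, and head for spacer B.

drive_tool(
  targets=[0, 0, 0, 0, 0, 0, 0.5, 0, 0, 0, 0, 0, 0, 0.5, 0, 0, 0, 0, 0, 0, 0.5, 0, 0, 0, 0, 0, 0, 0.5, 0, 0, -0.5, 0, 0, 0, 0.5, 0, 0, -1, 0, 0, 0, 0.5, 0, 0, -1, 0, 0, 0, 0.5, 0, 0, -1, 0, 0, 0, 0.5],
)

```text
t: 30.2
position: [0.5798, 0.071, 0.1637]
orientation: [[0.154, -0.988, -0.0], [-0.988, -0.154, -0.0], [0.0, 0.0, -1.0]]
contact_force: [0.9, 0.3, 1.0]
width: 0.752
grasp_force: 0.0
```

drive_tool(
  targets=[0, 0, -1, 0, 0, 0, 0.5, 0, 0, -1, 0, 0, 0, 0.5, 0, 0, 0, 0, 0, 0, 0.5, 0, 0, 0, 0, 0, 0, 0.5, 0, 0, 0, 0, 0, 0, 0.5],
)

```text
t: 30.62
position: [0.5796, 0.0712, 0.2121]
orientation: [[0.154, -0.988, -0.001], [-0.988, -0.154, 0.0], [-0.0, 0.001, -1.0]]
contact_force: [-0.2, 0.6, -1.1]
width: 0.753
grasp_force: 0.0
```

```bash
python3 - <<'E'
from h import *
f=grab('top','t2');g,s=grays(f); print([r for r in rect(f,(g>170)&(s<40),.01,None,100) if 60<r[3]<110 and r[0][1]<330])
plan(.5635,-.41,.15,-199.5)
E
```

```text
[([454.1, 223.5], 563.0, -396.4, 68.1, 48.6, 70.7), ([209.7, 152.9], 773.2, 272.5, 79.6, 76.8, -67.7)]
pos [0.5794 0.0711 0.2115] w 0.75 t 30.7 F [-0.3  0.1 -0.3] | rot 5 x [0.003, -0.001, 0.825] | shift 19 x [0.966, -0.307, 0.13]
```

drive_tool(
  targets=[0, 0, 0, 0, 0, 0.825, 0.7, 0, 0, 0, 0, 0, 0.825, 0.7, 0, 0, 0, 0, 0, 0.825, 0.7, 0, 0, 0, 0, 0, 0.825, 0.7, 0, 0, 0, 0, 0, 0.825, 0.7, 0.966, -0.307, 0, 0, 0, 0, 0.7, 0.966, -0.307, 0, 0, 0, 0, 0.7, 0.966, -0.307, 0, 0, 0, 0, 0.7],
)

```text
t: 31.33
position: [0.5769, -0.0055, 0.2112]
orientation: [[-0.332, -0.943, -0.003], [-0.943, 0.332, -0.001], [0.001, 0.002, -1.0]]
contact_force: [0.5, 0.7, -0.1]
width: 0.848
grasp_force: 0.0
```

drive_tool(
  targets=[0.966, -0.307, 0, 0, 0, 0, 0.7, 0.966, -0.307, 0, 0, 0, 0, 0.7, 0.966, -0.307, 0, 0, 0, 0, 0.7, 0.966, -0.307, 0, 0, 0, 0, 0.7, 0.966, -0.307, 0, 0, 0, 0, 0.7, 0.966, -0.307, 0, 0, 0, 0, 0.7, 0.966, -0.307, 0, 0, 0, 0, 0.7, 0.966, -0.307, 0, 0, 0, 0, 0.7],
)

```text
t: 32.0
position: [0.5702, -0.2086, 0.2112]
orientation: [[-0.333, -0.943, -0.003], [-0.943, 0.333, 0.0], [0.0, 0.003, -1.0]]
contact_force: [-0.7, 0.1, 0.0]
width: 0.848
grasp_force: 0.0
```

drive_tool(
  targets=[0.966, -0.307, 0.2, 0, 0, 0, 0.7, 0.966, -0.307, 0.2, 0, 0, 0, 0.7, 0.966, -0.307, 0.2, 0, 0, 0, 0.7, 0.966, -0.307, 0.2, 0, 0, 0, 0.7, 0.966, -0.307, 0.3, 0, 0, 0, 0.7, 0.966, -0.307, 0.3, 0, 0, 0, 0.7, 0.966, -0.307, 0.4, 0, 0, 0, 0.7, 0.966, -0.307, 0.4, 0, 0, 0, 0.7],
)

```text
t: 32.67
position: [0.5638, -0.4111, 0.1557]
orientation: [[-0.333, -0.943, -0.002], [-0.943, 0.333, 0.001], [-0.0, 0.002, -1.0]]
contact_force: [0.5, -0.1, -0.5]
width: 0.853
grasp_force: 0.0
```

drive_tool(
  targets=[0, 0, 0, 0, 0, 0, 0.7, 0, 0, 0, 0, 0, 0, 0.7, 0, 0, 0, 0, 0, 0, 0.7, 0, 0, 0, 0, 0, 0, 0.7],
)

```text
t: 33.0
position: [0.5647, -0.4094, 0.1578]
orientation: [[-0.333, -0.943, -0.0], [-0.943, 0.333, 0.0], [-0.0, 0.0, -1.0]]
contact_force: [-0.7, 0.9, 0.8]
width: 0.85
grasp_force: 0.0
```

```bash
python3 - <<'E'
from h import *
f=grab('wrist','w11');g,s=grays(f);u,v=proj(f,[.563,-.3964,.01]).astype(int); print(u,v)
print(g[v-60:v+61:6,u-54:u+55:6].astype(int))
plan(.563,-.3964,.016,-199.3)
E
```

```text
322 241
[[187 188 193 191 192 185 191 187 200 188 186 185 192 193 190 190 191 191
  187]
 [188 189 186 189 188 192 189 195 188 183 190 183 187 193 195 194 197 190
  189]
 [190 188 186 187 192 193 192 187 184 166 119 121 116 127 152 175 189 185
  193]
 [190 190 184 191 183 158 156 135 119 119 117 118 117 116 115 106 106 110
  187]
 [184 186 186 190 186 249 166 146 147 148 144 148 148 146 146 107 107 107
  113]
 [184 191 184 191 185 149 147 146 147 149 143 148 148 145 147 103 105 104
  106]
 [182 193 188 181 112 145 147 146 147 148 143 147 148 144 146 102 106 105
  107]
 [172 129 117 106 105 145 147 146 146 149 143 147 149 144 146 103 103 105
  106]
 [109 109 105 105 105 145 147 146 146 148 142 146 149 144 146 103 104 106
  106]
 [112 106 107 106 105 144 147 146 146 148 142 147 149 144 146 104 102 104
  107]
 [108 112 108 108 106 145 146 145 146 148 141 147 148 144 145 102 101 105
  105]
 [111 110 108 108 106 144 146 145 146 147 141 146 149 145 142 101 100 105
  105]
 [190 188 186 113 106 144 146 145 146 147 141 146 148 144 139  98 100 102
  106]
 [191 189 189 157 108 143 146 145 146 146 142 146 148 144 137 100 100 102
  103]
 [189 188 190 163 110 143 145 145 145 146 141 146 148 145 131  96  97 101
  104]
 [184 183 189 187 125 143 145 145 145 146 141 145 148 145 124  98  98  99
  104]
 [182 186 188 185 156 139 143 142 143 144 138 144 146 144 119  98  99  99
  106]
 [185 185 183 185 138 108 106 103 104 101  97  97  99  97  97  99  99 100
  102]
 [185 186 181 182 146 110 106 105 102 100 101  97  97  96  96  98  98  98
  103]
 [187 185 182 189 135 107 106 105 102 102  99  99  95  96  99  98  98  98
  100]
 [187 183 189 181 138 109 107 105 104 103  99  99  97 100  96  97  94  98
  101]]
pos [ 0.5649 -0.4093  0.1581] w 0.85 t 33.0 F [-0.5  0.2  0.7] | rot 1 x [-0.004, -0.0, -0.017] | shift 6 x [-0.077, 0.04, 0.947]
```

drive_tool(
  targets=[-0.46, 0.29, 0.9, 0, 0, 0, 0.7, 0, 0, 0.9, 0, 0, 0, 0.7, 0, 0, 0.9, 0, 0, 0, 0.7, 0, 0, 0.9, 0, 0, 0, 0.7, 0, 0, 0.9, 0, 0, 0, 0.7, 0, 0, 0.6, 0, 0, 0, 0.7, 0, 0, 0.4, 0, 0, 0, 0.7, 0, 0, 0, 0, 0, 0, 0.7],
)

```text
t: 33.72
position: [0.5606, -0.3955, 0.0181]
orientation: [[-0.333, -0.943, -0.003], [-0.943, 0.333, 0.002], [-0.001, 0.004, -1.0]]
contact_force: [0.2, 0.1, 0.6]
width: 0.849
grasp_force: 0.0
```

drive_tool(
  targets=[0, 0, 0, 0, 0, 0, 0.7, 0, 0, 0, 0, 0, 0, 0.7, 0, 0, 0, 0, 0, 0, 0.7, 0, 0, 0, 0, 0, 0, 0.7],
)

```text
t: 34.05
position: [0.5622, -0.3971, 0.0216]
orientation: [[-0.333, -0.943, 0.002], [-0.943, 0.333, -0.001], [0.0, -0.002, -1.0]]
contact_force: [-0.6, 0.2, -0.6]
width: 0.848
grasp_force: 0.0
```

drive_tool(
  targets=[0, 0, 0.24, 0, 0, 0, 0.7, 0, 0, 0, 0, 0, 0, 0.7, 0, 0, 0, 0, 0, 0, -1, 0, 0, 0, 0, 0, 0, -1, 0, 0, 0, 0, 0, 0, -1, 0, 0, 0, 0, 0, 0, -1, 0, 0, 0, 0, 0, 0, -1, 0, 0, 0, 0, 0, 0, -1],
)

```text
t: 34.72
position: [0.5618, -0.397, 0.0147]
orientation: [[-0.333, -0.943, 0.001], [-0.943, 0.333, -0.001], [0.0, -0.001, -1.0]]
contact_force: [0.5, -0.5, 3.7]
width: 0.554
grasp_force: 62.1
```

drive_tool(
  targets=[0, 0, -0.4, 0, 0, 0, -1, 0, 0, -0.8, 0, 0, 0, -1, 0, 0, -0.8, 0, 0, 0, -1, 0, 0, -0.8, 0, 0, 0, -1, 0, 0, -0.8, 0, 0, 0, -1, 0, 0, -0.8, 0, 0, 0, -1, 0, 0, -0.8, 0, 0, 0, -1, 0, 0, -0.4, 0, 0, 0, -1],
)

```text
t: 35.38
position: [0.5621, -0.3973, 0.1574]
orientation: [[-0.333, -0.943, 0.003], [-0.943, 0.333, -0.002], [0.001, -0.003, -1.0]]
contact_force: [0.1, -0.5, 0.1]
width: 0.552
grasp_force: 61.9
```

```bash
python3 - <<'E'
from h import *
plan(.5796,.0711,.15,-171.1)
E
```

```text
pos [ 0.5621 -0.3973  0.1574] w 0.552 t 35.4 F [ 0.1 -0.5  0.1] | rot 5 x [-0.005, -0.003, -0.825] | shift 19 x [-0.969, -0.189, 0.016]
```

drive_tool(
  targets=[0, 0, 0, 0, 0, -0.825, -1, 0, 0, 0, 0, 0, -0.825, -1, 0, 0, 0, 0, 0, -0.825, -1, 0, 0, 0, 0, 0, -0.825, -1, 0, 0, 0, 0, 0, -0.825, -1, -0.968, -0.189, 0, 0, 0, 0, -1, -0.968, -0.189, 0, 0, 0, 0, -1, -0.968, -0.189, 0, 0, 0, 0, -1],
)

```text
t: 36.05
position: [0.5636, -0.3221, 0.1533]
orientation: [[0.153, -0.988, -0.001], [-0.988, -0.153, 0.001], [-0.001, 0.001, -1.0]]
contact_force: [0.1, -0.1, -0.9]
width: 0.558
grasp_force: 61.9
```

drive_tool(
  targets=[-0.968, -0.189, 0, 0, 0, 0, -1, -0.968, -0.189, 0, 0, 0, 0, -1, -0.968, -0.189, 0, 0, 0, 0, -1, -0.968, -0.189, 0, 0, 0, 0, -1, -0.968, -0.189, 0, 0, 0, 0, -1, -0.968, -0.189, 0, 0, 0, 0, -1, -0.968, -0.189, 0, 0, 0, 0, -1, -0.968, -0.189, 0, 0, 0, 0, -1],
)

```text
t: 36.72
position: [0.5712, -0.1245, 0.1538]
orientation: [[0.154, -0.988, -0.001], [-0.988, -0.154, 0.0], [-0.001, 0.001, -1.0]]
contact_force: [0.1, -0.4, -1.5]
width: 0.551
grasp_force: 61.9
```

drive_tool(
  targets=[-0.968, -0.189, 0, 0, 0, 0, -1, -0.968, -0.189, 0, 0, 0, 0, -1, -0.968, -0.189, 0, 0, 0, 0, -1, -0.968, -0.189, 0, 0, 0, 0, -1, -0.968, -0.189, 0, 0, 0, 0, -1, -0.968, -0.189, 0, 0, 0, 0, -1, -0.968, -0.189, 0.15, 0, 0, 0, -1, -0.968, -0.189, 0.15, 0, 0, 0, -1],
)

```text
t: 37.38
position: [0.5788, 0.0726, 0.1464]
orientation: [[0.154, -0.988, -0.001], [-0.988, -0.154, 0.0], [-0.0, 0.0, -1.0]]
contact_force: [-0.2, -0.4, -1.2]
width: 0.555
grasp_force: 61.9
```

drive_tool(
  targets=[0, 0, 0.15, 0, 0, 0, -1, 0, 0, 0, 0, 0, 0, -1, 0, 0, 0, 0, 0, 0, -1, 0, 0, 0, 0, 0, 0, -1, 0, 0, 0, 0, 0, 0, -1, 0, 0, 0, 0, 0, 0, -1],
)

```text
t: 37.88
position: [0.5793, 0.0706, 0.1432]
orientation: [[0.153, -0.988, 0.0], [-0.988, -0.153, 0.0], [-0.0, -0.0, -1.0]]
contact_force: [-0.2, 0.2, -1.1]
width: 0.556
grasp_force: 61.9
```

```bash
python3 - <<'E'
from h import *
plan(.5796,.0711,.147,-171.1)
f,T,g=held(.0147,((202,216),(234,248)),(376,394),((254,272),(361,376)),.01)
print(g[230:256,315]);print(g[374:396,315]); print(g[216,246:390:2]); print(g[290,246:390:2])
cv2.imwrite('pics/w12.png',f['pixels'][:,:,::-1])
E
```

```text
pos [0.5793 0.0706 0.1432] w 0.556 t 37.9 F [-0.2  0.2 -1.1] | rot 1 x [-0.003, 0.001, -0.012] | shift 1 x [-0.018, -0.016, -0.151]
p [0.5793 0.0707 0.1432] posts: front 40.95 y -15.1 13.53 w 28.63 -> nest -1.55 -0.79
plate front [31.5  31.55 31.52] rear [-35.42 -35.73 -35.72] c -2.05 len 67.14
 y -25.21 24.07 c -0.57
 y -24.4 23.26 c -0.57
 y -27.76 24.27 c -1.75
[140 140 140 141 140 140 140 140 140 139 134 129 124 124 127 131 145 180
 218 229 215 171 143 138 138 137]
[127 127 127 126 127 127 126 126 121 108  92  82  81  80  80  80  80  79
  79  79  79  79]
[165 173 221 245 248 248 248 248 249 249 249 249 248 247 246 247 248 249
 248 247 234 147 138 144 144 148 165 176 179 207 224 223 187 148 147 146
 150 167 173 188 222 225 224 216 161 148 150 161 143 211 248 249 249 248
 247 247 247 248 248 247 247 248 248 248 248 248 247 235 197 164 171 179]
[171 171 164 156 188 221 212 153 133 133 135 136 136 137 138 137 137 139
 139 136 135 136 139 140 138 137 137 137 137 136 136 136 137 138 137 137
 136 134 132 130 131 135 136 136 134 134 134 133 134 135 137 136 137 136
 134 132 132 133 134 135 134 135 136 131 122 117 105 102 107 110 118 151]
```

Held plate and nest agree within 0.3 mm, so I lower slowly.

drive_tool(
  targets=[-0.01, -0.008, 0.15, 0, 0, 0, -1, 0, 0, 0.15, 0, 0, 0, -1, 0, 0, 0.15, 0, 0, 0, -1, 0, 0, 0.15, 0, 0, 0, -1, 0, 0, 0.15, 0, 0, 0, -1, 0, 0, 0.1, 0, 0, 0, -1, 0, 0, 0, 0, 0, 0, -1, 0, 0, 0, 0, 0, 0, -1],
)

```text
t: 38.6
position: [0.5793, 0.0716, 0.1215]
orientation: [[0.154, -0.988, -0.0], [-0.988, -0.154, -0.0], [0.0, 0.0, -1.0]]
contact_force: [-0.2, 0.4, -0.3]
width: 0.553
grasp_force: 61.9
```

drive_tool(
  targets=[0, 0, 0.1, 0, 0, 0, -1, 0, 0, 0.1, 0, 0, 0, -1, 0, 0, 0.1, 0, 0, 0, -1, 0, 0, 0.1, 0, 0, 0, -1, 0, 0, 0, 0, 0, 0, -1],
)

```text
t: 39.02
position: [0.5789, 0.0715, 0.1109]
orientation: [[0.154, -0.988, -0.001], [-0.988, -0.154, -0.0], [0.0, 0.001, -1.0]]
contact_force: [0.9, -0.3, -0.4]
width: 0.554
grasp_force: 61.9
```

drive_tool(
  targets=[0, 0, 0.18, 0, 0, 0, -1, 0, 0, 0.18, 0, 0, 0, -1, 0, 0, 0.18, 0, 0, 0, -1, 0, 0, 0.18, 0, 0, 0, -1, 0, 0, 0.14, 0, 0, 0, -1, 0, 0, 0, 0, 0, 0, -1, 0, 0, 0, 0, 0, 0, -1],
)

```text
t: 39.6
position: [0.5792, 0.0715, 0.0899]
orientation: [[0.154, -0.988, -0.001], [-0.988, -0.154, -0.0], [0.0, 0.001, -1.0]]
contact_force: [0.4, -0.0, -0.3]
width: 0.557
grasp_force: 61.9
```

drive_tool(
  targets=[0, 0, 0.05, 0, 0, 0, -1, 0, 0, 0.05, 0, 0, 0, -1, 0, 0, 0.03, 0, 0, 0, -1, 0, 0, 0, 0, 0, 0, -1, 0, 0, 0, 0, 0, 0, -1],
)

```text
t: 40.02
position: [0.5793, 0.0716, 0.087]
orientation: [[0.154, -0.988, 0.0], [-0.988, -0.154, 0.0], [-0.0, -0.0, -1.0]]
contact_force: [-0.7, 0.4, -1.4]
width: 0.556
grasp_force: 61.9
```

drive_tool(
  targets=[0, 0, 0.05, 0, 0, 0, -1, 0, 0, 0.04, 0, 0, 0, -1, 0, 0, 0, 0, 0, 0, -1, 0, 0, 0, 0, 0, 0, -1],
)

```text
t: 40.35
position: [0.5794, 0.0716, 0.0847]
orientation: [[0.154, -0.988, 0.0], [-0.988, -0.154, -0.0], [0.0, -0.0, -1.0]]
contact_force: [-0.6, -0.1, -0.8]
width: 0.556
grasp_force: 61.9
```

Release, rise, and check the stack and the top plate.

drive_tool(
  targets=[0, 0, 0, 0, 0, 0, 0.5, 0, 0, 0, 0, 0, 0, 0.5, 0, 0, 0, 0, 0, 0, 0.5, 0, 0, 0, 0, 0, 0, 0.5, 0, 0, -0.5, 0, 0, 0, 0.5, 0, 0, -1, 0, 0, 0, 0.5, 0, 0, -1, 0, 0, 0, 0.5, 0, 0, -1, 0, 0, 0, 0.5],
)

```text
t: 41.02
position: [0.5791, 0.0715, 0.1732]
orientation: [[0.154, -0.988, -0.0], [-0.988, -0.154, -0.0], [0.0, 0.001, -1.0]]
contact_force: [1.2, 0.9, 0.4]
width: 0.75
grasp_force: 0.0
```

drive_tool(
  targets=[0, 0, -0.6, 0, 0, 0, 0.5, 0, 0, -0.6, 0, 0, 0, 0.5, 0, 0, 0, 0, 0, 0, 0.5, 0, 0, 0, 0, 0, 0, 0.5, 0, 0, 0, 0, 0, 0, 0.5],
)

```text
t: 41.43
position: [0.5788, 0.0716, 0.2013]
orientation: [[0.154, -0.988, -0.001], [-0.988, -0.154, -0.0], [-0.0, 0.001, -1.0]]
contact_force: [0.5, 0.1, -0.2]
width: 0.753
grasp_force: 0.0
```

```bash
python3 - <<'E'
from h import *
t=grab('top','t3');w=grab('wrist','w13');g,s=grays(t)
# top plate: bright ring around disc near (451,270)
print([r for r in rect(t,(g>150)&(s<30),.012,None,60) if 45<r[3]<110 and r[0][1]<330 and r[0][0]>250])
print([r for r in rect(t,(g<95)&(s<30),.02,None,40) if 20<r[3]<50 and r[0][0]>250 and r[0][1]<330])
a=t['pixels'][180:320,240:490,::-1]; cv2.imwrite('pics/c4.png',cv2.resize(cv2.vconcat([cv2.resize(a,(600,336)),cv2.resize(w['pixels'][190:320,210:442,::-1],(600,336))]),(500,560)))
E
```

```text
[([451.0, 269.3], 438.4, -381.6, 68.3, 48.5, 75.2)]
[([451.1, 269.5], 436.7, -379.7, 36.3, 34.6, -46.4)]
```

View pics/c4.png

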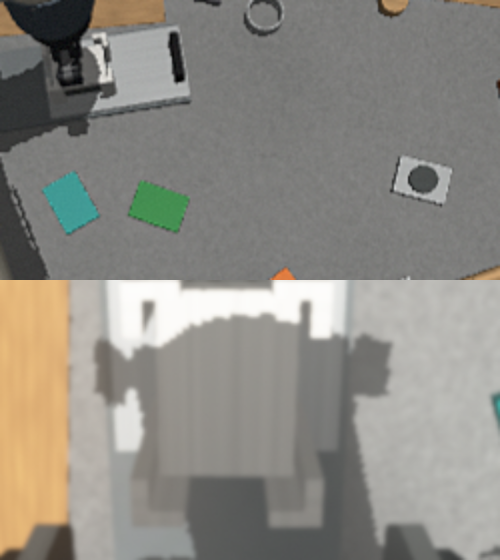

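The crop shows the spacers flat between the posts and the top plate at top-camera px (451,269), disc up. That was my fifteenth viewed picture, one over the limit of 14, so I work from numbers only from here.

```bash
python3 - <<'E'
from h import *
plan(.4375,-.393,.15,-194.8)
E
```

```text
pos [0.5787 0.0715 0.2009] w 0.75 t 41.5 F [ 0.7  1.4 -0.6] | rot 4 x [0.005, -0.001, 0.861] | shift 20 x [0.97, 0.036, 0.102]
```

drive_tool(
  targets=[0, 0, 0, 0, 0, 0.861, 0.7, 0, 0, 0, 0, 0, 0.861, 0.7, 0, 0, 0, 0, 0, 0.861, 0.7, 0, 0, 0, 0, 0, 0.861, 0.7, 0.97, 0.036, 0, 0, 0, 0, 0.7, 0.97, 0.036, 0, 0, 0, 0, 0.7, 0.97, 0.036, 0, 0, 0, 0, 0.7, 0.97, 0.036, 0, 0, 0, 0, 0.7],
)

```text
t: 42.2
position: [0.5502, -0.0221, 0.2012]
orientation: [[-0.255, -0.967, -0.002], [-0.967, 0.255, -0.0], [0.001, 0.002, -1.0]]
contact_force: [0.8, -1.0, 0.4]
width: 0.854
grasp_force: 0.0
```

drive_tool(
  targets=[0.97, 0.036, 0, 0, 0, 0, 0.7, 0.97, 0.036, 0, 0, 0, 0, 0.7, 0.97, 0.036, 0, 0, 0, 0, 0.7, 0.97, 0.036, 0, 0, 0, 0, 0.7, 0.97, 0.036, 0, 0, 0, 0, 0.7, 0.97, 0.036, 0, 0, 0, 0, 0.7, 0.97, 0.036, 0, 0, 0, 0, 0.7, 0.97, 0.036, 0, 0, 0, 0, 0.7],
)

```text
t: 42.87
position: [0.4937, -0.208, 0.2013]
orientation: [[-0.255, -0.967, -0.002], [-0.967, 0.255, 0.0], [0.0, 0.002, -1.0]]
contact_force: [0.5, 0.9, 1.0]
width: 0.85
grasp_force: 0.0
```

drive_tool(
  targets=[0.97, 0.036, 0.2, 0, 0, 0, 0.7, 0.97, 0.036, 0.2, 0, 0, 0, 0.7, 0.97, 0.036, 0.2, 0, 0, 0, 0.7, 0.97, 0.036, 0.2, 0, 0, 0, 0.7, 0.97, 0.036, 0.2, 0, 0, 0, 0.7, 0.97, 0.036, 0.3, 0, 0, 0, 0.7, 0.97, 0.036, 0.3, 0, 0, 0, 0.7, 0.97, 0.036, 0.4, 0, 0, 0, 0.7],
)

```text
t: 43.53
position: [0.4374, -0.3938, 0.1514]
orientation: [[-0.255, -0.967, -0.001], [-0.967, 0.255, 0.0], [-0.0, 0.001, -1.0]]
contact_force: [-0.7, -0.5, 1.2]
width: 0.852
grasp_force: 0.0
```

drive_tool(
  targets=[0, 0, 0, 0, 0, 0, 0.7, 0, 0, 0, 0, 0, 0, 0.7, 0, 0, 0, 0, 0, 0, 0.7, 0, 0, 0, 0, 0, 0, 0.7],
)

```text
t: 43.87
position: [0.4384, -0.3922, 0.1524]
orientation: [[-0.255, -0.967, 0.0], [-0.967, 0.255, -0.0], [0.0, -0.0, -1.0]]
contact_force: [0.1, 1.0, 0.4]
width: 0.853
grasp_force: 0.0
```

```bash
python3 - <<'E'
from h import *
f=grab('wrist','w14');g,s=grays(f);u,v=proj(f,[.4378,-.3808,.012]).astype(int); print(u,v)
print(g[v-54:v+55:6,u-54:u+55:6].astype(int))
for th in(40,48,56,64,72): print(th,rect(f,g<th,.02,(u,v),300))
plan(.4378,-.3808,.016,-194.8)
E
```

```text
320 243
[[183 186 181 186 186 188 184 185 185 186 189 187 184 182 186 188 185 184
  190]
 [185 186 188 184 184 184 185 181 184 146 109 124 110 142 170 189 186 184
  190]
 [181 186 184 181 181 177 162 160 115 112 112 110 110 109 110 104 111 148
  178]
 [186 190 180 182 185 235 155 123 124 123 123 121 123 123 123 101 101  99
  103]
 [188 182 185 185 175 129 122 122 124 122 123 121 122 123 123 102 101 102
  103]
 [188 180 185 182 108 124 122 122 123 121 123 120 121 121 121  98 102 102
  102]
 [182 125 133 101 106 123 121 110  71  70  69  80 120 121 120  97  99 102
  105]
 [105 104 103 102 104 123 107  73  70  70  69  69  71 120 120  98 100  99
  105]
 [105 106 104 104 104 123  73  73  70  69  69  69  68 110 117  96  98  99
  103]
 [106 109 106 102 105 121  73  73  69  69  67  68  67  87 114  95  97 101
  100]
 [106 105 105 103 105 121  73  72  69  68  67  67  66  92 115  96  94  96
  101]
 [167 181 173 113 105 122  77  73  69  68  67  67  65 115 110  99  97  97
  102]
 [178 181 178 108 106 121 119  73  69  67  66  66  96 116 106  95  95  97
  101]
 [186 190 186 180 103 121 120 117 100  87  95 112 117 116 105  97  95  97
  100]
 [179 185 179 177 105 121 120 116 116 115 116 115 116 116 104  94  95  98
   99]
 [180 183 176 175 105 120 120 116 115 114 117 115 115 116  98  93  96  96
   99]
 [182 183 179 142 104 104 101 101  98  98  97  95  96  94  92  95  97  96
   97]
 [184 187 182 118 103 103  99 100  98  96  96  93  96  95  94  97  95  97
   99]
 [182 179 181 104 104 104 101 101  98  97  95  97  94  96  97  92  95  98
   98]]
40 []
48 []
56 []
64 []
72 [([323.9, 244.6], 433.6, -380.5, 35.8, 26.7, 75.3)]
pos [ 0.4385 -0.3921  0.1525] w 0.847 t 43.9 F [ 0.5  0.6 -0.2] | rot 1 x [-0.005, -0.001, 0.01] | shift 6 x [-0.072, 0.024, 0.91]
```

drive_tool(
  targets=[-0.43, 0.21, 0.9, 0, 0, 0, 0.7, 0, 0, 0.9, 0, 0, 0, 0.7, 0, 0, 0.9, 0, 0, 0, 0.7, 0, 0, 0.9, 0, 0, 0, 0.7, 0, 0, 0.8, 0, 0, 0, 0.7, 0, 0, 0.5, 0, 0, 0, 0.7, 0, 0, 0.3, 0, 0, 0, 0.7, 0, 0, 0, 0, 0, 0, 0.7],
)

```text
t: 44.58
position: [0.4353, -0.38, 0.021]
orientation: [[-0.255, -0.967, -0.002], [-0.967, 0.255, 0.001], [-0.001, 0.002, -1.0]]
contact_force: [-0.1, 0.6, -0.1]
width: 0.847
grasp_force: 0.0
```

drive_tool(
  targets=[0, 0, 0, 0, 0, 0, 0.7, 0, 0, 0, 0, 0, 0, 0.7, 0, 0, 0, 0, 0, 0, 0.7, 0, 0, 0, 0, 0, 0, 0.7],
)

```text
t: 44.92
position: [0.4363, -0.3813, 0.0232]
orientation: [[-0.255, -0.967, 0.002], [-0.967, 0.255, -0.001], [0.0, -0.002, -1.0]]
contact_force: [0.5, -0.2, -0.7]
width: 0.851
grasp_force: 0.0
```

drive_tool(
  targets=[0, 0, 0.28, 0, 0, 0, 0.7, 0, 0, 0, 0, 0, 0, 0.7, 0, 0, 0, 0, 0, 0, -1, 0, 0, 0, 0, 0, 0, -1, 0, 0, 0, 0, 0, 0, -1, 0, 0, 0, 0, 0, 0, -1, 0, 0, 0, 0, 0, 0, -1, 0, 0, 0, 0, 0, 0, -1],
)

```text
t: 45.58
position: [0.4361, -0.3813, 0.0158]
orientation: [[-0.255, -0.967, 0.001], [-0.967, 0.255, -0.001], [0.001, -0.001, -1.0]]
contact_force: [0.4, 1.3, 4.4]
width: 0.559
grasp_force: 62.0
```

drive_tool(
  targets=[0, 0, -0.4, 0, 0, 0, -1, 0, 0, -0.8, 0, 0, 0, -1, 0, 0, -0.8, 0, 0, 0, -1, 0, 0, -0.8, 0, 0, 0, -1, 0, 0, -0.8, 0, 0, 0, -1, 0, 0, -0.8, 0, 0, 0, -1, 0, 0, -0.8, 0, 0, 0, -1, 0, 0, -0.5, 0, 0, 0, -1],
)

```text
t: 46.25
position: [0.4356, -0.3808, 0.1593]
orientation: [[-0.256, -0.967, 0.0], [-0.967, 0.256, 0.0], [-0.0, -0.0, -1.0]]
contact_force: [0.2, 0.4, -3.9]
width: 0.563
grasp_force: 63.0
```

```bash
python3 - <<'E'
from h import *
plan(.5793,.0711,.155,-171.1)
E
```

```text
pos [ 0.4356 -0.3808  0.1593] w 0.563 t 46.2 F [ 0.2  0.4 -3.9] | rot 4 x [-0.001, 0.0, -0.862] | shift 17 x [-0.998, -0.499, 0.01]
```

drive_tool(
  targets=[0, 0, 0, 0, 0, -0.862, -1, 0, 0, 0, 0, 0, -0.862, -1, 0, 0, 0, 0, 0, -0.862, -1, 0, 0, 0, 0, 0, -0.862, -1, -0.942, -0.471, 0, 0, 0, 0, -1, -0.942, -0.471, 0, 0, 0, 0, -1, -0.942, -0.471, 0, 0, 0, 0, -1, -0.942, -0.471, 0, 0, 0, 0, -1],
)

```text
t: 46.92
position: [0.4668, -0.2791, 0.1568]
orientation: [[0.154, -0.988, -0.002], [-0.988, -0.154, 0.002], [-0.002, 0.002, -1.0]]
contact_force: [0.4, 0.1, -4.1]
width: 0.559
grasp_force: 63.0
```

drive_tool(
  targets=[-0.942, -0.471, 0, 0, 0, 0, -1, -0.942, -0.471, 0, 0, 0, 0, -1, -0.942, -0.471, 0, 0, 0, 0, -1, -0.942, -0.471, 0, 0, 0, 0, -1, -0.942, -0.471, 0, 0, 0, 0, -1, -0.942, -0.471, 0, 0, 0, 0, -1, -0.942, -0.471, 0, 0, 0, 0, -1, -0.942, -0.471, 0, 0, 0, 0, -1],
)

```text
t: 47.58
position: [0.5307, -0.0784, 0.157]
orientation: [[0.155, -0.988, -0.002], [-0.988, -0.155, 0.001], [-0.001, 0.002, -1.0]]
contact_force: [0.1, 0.2, -4.4]
width: 0.557
grasp_force: 63.0
```

drive_tool(
  targets=[-0.942, -0.471, 0, 0, 0, 0, -1, -0.942, -0.471, 0, 0, 0, 0, -1, -0.942, -0.471, 0, 0, 0, 0, -1, -0.942, -0.471, 0, 0, 0, 0, -1, -0.942, -0.471, 0, 0, 0, 0, -1, -0.942, -0.471, 0, 0, 0, 0, -1, 0, 0, 0.2, 0, 0, 0, -1, 0, 0, 0.2, 0, 0, 0, -1],
)

```text
t: 48.25
position: [0.5789, 0.0719, 0.1466]
orientation: [[0.157, -0.988, -0.002], [-0.988, -0.157, 0.0], [-0.0, 0.002, -1.0]]
contact_force: [-0.2, 0.5, -3.3]
width: 0.554
grasp_force: 63.0
```

drive_tool(
  targets=[0, 0, 0, 0, 0, 0, -1, 0, 0, 0, 0, 0, 0, -1, 0, 0, 0, 0, 0, 0, -1, 0, 0, 0, 0, 0, 0, -1, 0, 0, 0, 0, 0, 0, -1],
)

```text
t: 48.67
position: [0.5795, 0.0701, 0.1481]
orientation: [[0.154, -0.988, 0.0], [-0.988, -0.154, 0.0], [-0.0, -0.001, -1.0]]
contact_force: [-0.4, -0.8, -4.1]
width: 0.557
grasp_force: 63.0
```

```bash
python3 - <<'E'
from h import *
plan(.5793,.0711,.147,-171.1)
f,T,g=held(.0158,((202,216),(234,248)),(376,394),((254,272),(361,376)),.012)
print(g[198:222,270]);print(g[228:262,300],g[228:262,275]);print(g[370:400,300]); print(g[216,246:390:2]); print(g[330,246:390:2]); print(g[365,246:390:2])
cv2.imwrite('pics/w15.png',f['pixels'][:,:,::-1])
E
```

```text
pos [0.5795 0.0701 0.1481] w 0.557 t 48.7 F [-0.4 -0.8 -4.1] | rot 1 x [-0.004, 0.001, -0.005] | shift 1 x [-0.04, 0.001, 0.043]
p [0.5795 0.0702 0.148 ] posts: front 40.43 y -15.26 13.89 w 29.15 -> nest -2.07 -0.68
plate front [31.2  31.12 31.18] rear [-34.94 -35.01 -35.08] c -1.92 len 66.18
 y -25.01 23.7 c -0.65
 y -24.57 23.26 c -0.65
 y -27.69 24.19 c -1.75
[132 132 133 133 134 134 136 136 137 136 136 144 174 223 245 249 250 250
 249 249 249 249 249 245]
[141 140 141 140 141 140 140 140 140 138 132 122 115 113 114 115 117 126
 148 183 212 224 228 228 222 196 154 129 124 124 124 124 123 123] [227 229 230 231 230 227 220 207 198 189 167 137 119 115 116 117 119 126
 151 182 208 220 223 224 224 224 224 224 224 224 224 224 224 223]
[108 109 108 108 108 108 108 108 108 108 108 107 104  94  83  77  75  76
  75  75  76  75  75  74  74  74  75  75  75  75]
[170 165 183 228 246 249 249 249 249 249 249 249 249 248 247 247 248 249
 249 248 247 213 168 215 218 224 239 206 144 142 155 164 166 200 221 220
 225 235 226 159 147 163 166 167 198 219 222 230 195 231 249 250 249 248
 247 247 248 249 248 247 248 249 249 249 249 249 241 220 173 165 177 180]
[ 89  68  44  43  43  42  42  42  55  97 110 112 109  88  65  63  63  63
  64  64  64  65  65  66  66  65  66  65  65  66  65  66  65  65  65  65
  65  65  66  64  65  64  64  64  63  65  64  63  62  63  62  62  62  61
  61  61  65  96 109 111 111  96  56  51  53  55  57  60  63  82  96  97]
[ 39  39  35  35  35  37  82 138 135 112 107 108 109 109 110 111 111 110
 109 108 107 106 106 107 105 104 105 101  88  78  74  70  69  69  65  64
  63  63  66  71  77  86  93  98 100 100 102 103 102 102 103 103 102 102
 104 103 103 105 106 106 105  94  78  73  55  48  49  49  52  54  56  55]
```

```bash
python3 - <<'E'
from h import *
f=arm.grab_frame('wrist'); o=arm.get_obs(); p=np.array(o['position']);R=np.array(o['orientation'])
T=lambda u,v,z:(R.T@(onz(f,u,v,z)-p)*1000).round(2)
zb=p[2]-.0158
print(p,T(300,238.7,zb),T(300,246.9,zb+.012),T(300,383.4,zb+.012),T(300,210.3,.104))
E
```

```text
[0.57948501 0.07031921 0.14798239] [34.27 -7.68 15.8 ] [34.64 -7.16  3.8 ] [-35.    -8.22   3.81] [40.47 -8.8  43.98]
```

drive_tool(
  targets=[-0.07, 0, 0.1, 0, 0, 0, -1, 0, 0, 0.15, 0, 0, 0, -1, 0, 0, 0.15, 0, 0, 0, -1, 0, 0, 0.15, 0, 0, 0, -1, 0, 0, 0.15, 0, 0, 0, -1, 0, 0, 0.15, 0, 0, 0, -1, 0, 0, 0.1, 0, 0, 0, -1, 0, 0, 0, 0, 0, 0, -1],
)

```text
t: 49.43
position: [0.5788, 0.0723, 0.1231]
orientation: [[0.155, -0.988, -0.001], [-0.988, -0.155, -0.0], [0.0, 0.001, -1.0]]
contact_force: [-0.6, -0.1, -3.8]
width: 0.559
grasp_force: 63.0
```

drive_tool(
  targets=[0, 0, 0, 0, 0, 0, -1, 0, 0, 0.08, 0, 0, 0, -1, 0, 0, 0.08, 0, 0, 0, -1, 0, 0, 0.08, 0, 0, 0, -1, 0, 0, 0.08, 0, 0, 0, -1, 0, 0, 0, 0, 0, 0, -1, 0, 0, 0, 0, 0, 0, -1],
)

```text
t: 50.02
position: [0.5791, 0.0723, 0.1158]
orientation: [[0.155, -0.988, -0.0], [-0.988, -0.155, -0.0], [0.0, 0.0, -1.0]]
contact_force: [0.4, 0.7, -4.4]
width: 0.555
grasp_force: 63.0
```

drive_tool(
  targets=[0, 0, 0.12, 0, 0, 0, -1, 0, 0, 0.14, 0, 0, 0, -1, 0, 0, 0.14, 0, 0, 0, -1, 0, 0, 0.14, 0, 0, 0, -1, 0, 0, 0.1, 0, 0, 0, -1, 0, 0, 0, 0, 0, 0, -1, 0, 0, 0, 0, 0, 0, -1],
)

```text
t: 50.6
position: [0.5791, 0.0723, 0.0997]
orientation: [[0.155, -0.988, -0.0], [-0.988, -0.155, -0.0], [0.0, 0.001, -1.0]]
contact_force: [0.5, 0.5, -3.2]
width: 0.554
grasp_force: 63.0
```

drive_tool(
  targets=[0, 0, 0.05, 0, 0, 0, -1, 0, 0, 0.05, 0, 0, 0, -1, 0, 0, 0, 0, 0, 0, -1, 0, 0, 0, 0, 0, 0, -1],
)

```text
t: 50.93
position: [0.5791, 0.0723, 0.0974]
orientation: [[0.155, -0.988, -0.0], [-0.988, -0.155, -0.0], [0.0, 0.0, -1.0]]
contact_force: [0.2, -0.4, -3.1]
width: 0.557
grasp_force: 63.0
```

drive_tool(
  targets=[0, 0, 0.04, 0, 0, 0, -1, 0, 0, 0.03, 0, 0, 0, -1, 0, 0, 0, 0, 0, 0, -1, 0, 0, 0, 0, 0, 0, -1],
)

```text
t: 51.27
position: [0.5793, 0.0724, 0.0959]
orientation: [[0.155, -0.988, 0.0], [-0.988, -0.155, 0.0], [0.0, -0.0, -1.0]]
contact_force: [-0.3, 0.0, -2.6]
width: 0.558
grasp_force: 63.1
```

drive_tool(
  targets=[0, 0, 0.02, 0, 0, 0, -1, 0, 0, 0, 0, 0, 0, -1, 0, 0, 0, 0, 0, 0, 0.5, 0, 0, 0, 0, 0, 0, 0.5, 0, 0, 0, 0, 0, 0, 0.5, 0, 0, 0, 0, 0, 0, 0.5, 0, 0, -0.5, 0, 0, 0, 0.5, 0, 0, -1, 0, 0, 0, 0.5],
)

```text
t: 51.93
position: [0.5772, 0.0719, 0.13]
orientation: [[0.154, -0.988, -0.006], [-0.988, -0.154, -0.002], [0.001, 0.007, -1.0]]
contact_force: [1.2, 1.0, -0.5]
width: 0.752
grasp_force: 0.0
```

drive_tool(
  targets=[0, 0, -1, 0, 0, 0, 0.5, 0, 0, -1, 0, 0, 0, 0.5, 0, 0, -0.6, 0, 0, 0, 0.5, 0, 0, 0, 0, 0, 0, 0.5, 0, 0, 0, 0, 0, 0, 0.5, 0, 0, 0, 0, 0, 0, 0.5, 0, 0, 0, 0, 0, 0, 0.5],
)

```text
t: 52.52
position: [0.5786, 0.0722, 0.1964]
orientation: [[0.155, -0.988, -0.002], [-0.988, -0.155, -0.001], [0.0, 0.002, -1.0]]
contact_force: [-0.4, 0.6, -0.4]
width: 0.749
grasp_force: 0.0
```

```bash
python3 - <<'E'
from h import *
f=grab('wrist','w16'); o=arm.get_obs(); p=np.array(o['position']);R=np.array(o['orientation']); g=f['pixels'].min(2)
z=.092; n=[.5798,.0727]
u,v=proj(f,[*n,z]).astype(int); print(u,v)
print(g[v-72:v+64:6,u-60:u+61:6])
for th in(60,75,90): print(th,rect(f,grays(f)[0]<th,.1,(u,v),300))
plan(.5998,-.0557,.2,-81.1)
E
```

```text
314 245
[[172 234 238 236 195 183 184 187 239 239 239 238 236 204 183 184 185 233
  233 233 166]
 [172 234 237 222 134 134 134 128 236 237 238 236 234 162 133 134 134 179
  232 231 167]
 [178 232 233 133 135 134 135 112  89  89  88  88  88  96 136 134 135 135
  220 230 169]
 [175 229 244 244 247 245 245 118 129 119 120 130 120 122 240 245 246 244
  244 229 169]
 [176 228 250 251 251 249 250 141 140 138 137 139 137 132 248 249 250 250
  250 227 171]
 [174 223 247 248 145 234 233 234 232 234 233 235 233 233 233 232 201 239
  248 226 173]
 [177 219 247 249 178 233 233 233 231 207 224 160 200 226 231 232 203 246
  249 225 168]
 [178 210 243 247 224 232 232 215 127 126 125 127 126 125 125 124 123 241
  243 213 175]
 [129 123 229 200 155 225 131 126 124 120 111 118 124 124 124 124 119 124
  125 122 142]
 [106 108 128 130 124 126 126 118  81  81  79  80  79 113 124 122 119 122
  124 119 105]
 [124 105 124 125 122 125 125  81  81  79  78  77  77  77 113 122 119 121
  123 115 106]
 [116 101 123 126 121 124  96  81  79  78  76  75  76  75  78 121 117 120
  122 112 105]
 [168 100 138 191 121 12
[... 498 characters left out ...]
85  88  97]
 [167 159 156 120 115 118 120 116 115 114 113 114 114 114 113 116 107 115
   86  88  95]
 [171 161 155 137 119 117 119 115 113 114 112 114 113 114 113 115 107 135
   89  87  96]
 [172 161 154 134 120 117 117 103  90  89  86  85  83  87 115 113 112 133
   86  87  95]
 [168 164 154 135 131 124 126  99  90  89  87  85  85  84 124 121 122 133
   84  86  94]
 [165 163 154 135 135 134 134 108  90  88  87  86  85  83 129 126 128 126
   83  86  93]]
60 []
75 [([323.5, 256.3], 572.9, 77.8, 26.8, 20.1, 23.7)]
90 [([315.0, 248.0], 579.9, 72.0, 37.0, 35.7, -81.1)]
pos [0.5786 0.0722 0.1964] w 0.755 t 52.6 F [ 0.   0.3 -0.7] | rot 14 x [0.001, 0.001, -0.935] | shift 6 x [0.008, 0.864, -0.024]
```

The disc's centre is at (0.5799,0.0720), within 1 mm of the nest's, and the plate lies flat. Now I go to the handle, rotating 90° after the shift.

```bash
python3 - <<'E'
from h import *
plan(.5998,-.0557,.2,-171.1)
E
```

```text
pos [0.5786 0.0722 0.1964] w 0.755 t 52.6 F [ 0.   0.3 -0.7] | rot 1 x [0.02, -0.003, 0.001] | shift 6 x [0.864, -0.008, -0.024]
```

drive_tool(
  targets=[0.864, -0.008, -0.02, 0, 0, 0, 1, 0.864, -0.008, -0.02, 0, 0, 0, 1, 0.864, -0.008, -0.02, 0, 0, 0, 1, 0.864, -0.008, -0.02, 0, 0, 0, 1, 0.864, -0.008, -0.02, 0, 0, 0, 1, 0.864, -0.008, -0.02, 0, 0, 0, 1, 0, 0, 0, 0, 0, -0.935, 1, 0, 0, 0, 0, 0, -0.935, 1],
)

```text
t: 53.23
position: [0.6002, -0.0569, 0.1996]
orientation: [[0.374, -0.928, -0.002], [-0.928, -0.374, -0.0], [-0.0, 0.002, -1.0]]
contact_force: [-0.2, 0.6, -0.5]
width: 1.006
grasp_force: 0.0
```

drive_tool(
  targets=[0, 0, 0, 0, 0, -0.935, 1, 0, 0, 0, 0, 0, -0.935, 1, 0, 0, 0, 0, 0, -0.935, 1, 0, 0, 0, 0, 0, -0.935, 1, 0, 0, 0, 0, 0, -0.935, 1, 0, 0, 0, 0, 0, -0.935, 1, 0, 0, 0, 0, 0, -0.935, 1, 0, 0, 0, 0, 0, -0.935, 1],
)

```text
t: 53.9
position: [0.6001, -0.0555, 0.1997]
orientation: [[0.959, -0.284, -0.002], [-0.284, -0.959, -0.0], [-0.002, 0.001, -1.0]]
contact_force: [-0.1, -0.1, 0.0]
width: 1.0
grasp_force: 0.0
```

drive_tool(
  targets=[0, 0, 0, 0, 0, -0.935, 1, 0, 0, 0, 0, 0, -0.935, 1, 0, 0, 0, 0, 0, -0.935, 1, 0, 0, 0, 0, 0, -0.935, 1, 0, 0, 0, 0, 0, 0, 1, 0, 0, 0, 0, 0, 0, 1, 0, 0, 0, 0, 0, 0, 1, 0, 0, 0, 0, 0, 0, 1],
)

```text
t: 54.57
position: [0.6004, -0.0555, 0.2004]
orientation: [[0.988, 0.153, -0.0], [0.153, -0.988, -0.0], [-0.0, 0.0, -1.0]]
contact_force: [-0.0, -0.2, 0.1]
width: 0.999
grasp_force: 0.0
```

```bash
python3 - <<'E'
from h import *
f=grab('wrist','w17'); g,s=grays(f); u,v=proj(f,[.5998,-.0557,.065]).astype(int); print(u,v)
print(g[v,u-24:u+25:2].astype(int)); print(g[v-50:v+51:4,u].astype(int))
for a in(u-9,u+9): print(onz(f,a,v,.065))
plan(.5998,-.0557,.048,-81.1)
E
```

```text
317 235
[121 121 121 121 121 121 121 121 113  69  57  57  57  58  58  62 100 115
 102 101 102 101 101 109 137]
[223  88  62  61  62  60  60  60  58  58  58  57  57  57  58  58  59  60
  62  64  65 144 179 186 188 189]
[ 0.59868342 -0.04843998  0.065     ]
[ 0.60090452 -0.06276395  0.065     ]
pos [ 0.6004 -0.0555  0.2005] w 0.999 t 54.6 F [ 0.2  0.7 -0.9] | rot 1 x [-0.0, 0.003, -0.013] | shift 7 x [-0.004, 0.001, 0.871]
```

drive_tool(
  targets=[0, 0, 0.9, 0, 0, 0, 1, 0, 0, 0.9, 0, 0, 0, 1, 0, 0, 0.9, 0, 0, 0, 1, 0, 0, 0.9, 0, 0, 0, 1, 0, 0, 0.9, 0, 0, 0, 1, 0, 0, 0.9, 0, 0, 0, 1, 0, 0, 0.6, 0, 0, 0, 1, 0, 0, 0.1, 0, 0, 0, 1],
)

```text
t: 55.28
position: [0.5983, -0.0555, 0.0448]
orientation: [[0.988, 0.153, -0.006], [0.153, -0.988, -0.0], [-0.006, -0.001, -1.0]]
contact_force: [-0.5, -0.4, -0.4]
width: 0.998
grasp_force: 0.0
```

drive_tool(
  targets=[0, 0, 0, 0, 0, 0, -1, 0, 0, 0, 0, 0, 0, -1, 0, 0, 0, 0, 0, 0, -1, 0, 0, 0, 0, 0, 0, -1, 0, 0, 0, 0, 0, 0, -1, 0, 0, 0, 0, 0, 0, -1, 0, 0, 0, 0, 0, 0, -1, 0, 0, 0, 0, 0, 0, -1],
)

```text
t: 55.95
position: [0.6009, -0.0557, 0.0491]
orientation: [[0.988, 0.155, 0.001], [0.155, -0.988, -0.0], [0.001, 0.001, -1.0]]
contact_force: [-0.9, -1.7, 5.5]
width: 0.127
grasp_force: 60.0
```

drive_tool(
  targets=[0, 0, 0, 0, 0, 0, -1, 0, 0, 0, 0, 0, 0, -1, 0, 0, 0, 0, 0, 0, -1],
)

```text
t: 56.2
position: [0.6009, -0.0557, 0.0491]
orientation: [[0.988, 0.155, 0.001], [0.155, -0.988, -0.0], [0.001, 0.001, -1.0]]
contact_force: [-1.8, -0.9, 6.1]
width: 0.123
grasp_force: 60.1
```

drive_tool(
  targets=[0, -0.1, 0, 0, 0, 0, -1, 0, -0.2, 0, 0, 0, 0, -1, 0, -0.3, 0, 0, 0, 0, -1, 0, -0.3, 0, 0, 0, 0, -1, 0, -0.3, 0, 0, 0, 0, -1, 0, -0.3, 0, 0, 0, 0, -1, 0, -0.3, 0, 0, 0, 0, -1, 0, -0.3, 0, 0, 0, 0, -1],
)

```text
t: 56.87
position: [0.5928, -0.0038, 0.0491]
orientation: [[0.988, 0.155, 0.001], [0.155, -0.988, -0.001], [0.001, 0.001, -1.0]]
contact_force: [-1.2, -3.1, 5.4]
width: 0.125
grasp_force: 60.3
```

drive_tool(
  targets=[0, -0.3, 0, 0, 0, 0, -1, 0, -0.3, 0, 0, 0, 0, -1, 0, -0.3, 0, 0, 0, 0, -1, 0, -0.3, 0, 0, 0, 0, -1, 0, -0.3, 0, 0, 0, 0, -1, 0, -0.3, 0, 0, 0, 0, -1, 0, -0.3, 0, 0, 0, 0, -1, 0, -0.3, 0, 0, 0, 0, -1],
)

```text
t: 57.53
position: [0.5835, 0.0556, 0.0491]
orientation: [[0.988, 0.155, 0.001], [0.155, -0.988, -0.001], [0.001, 0.001, -1.0]]
contact_force: [-0.5, -3.6, 5.5]
width: 0.123
grasp_force: 60.3
```

drive_tool(
  targets=[0, -0.25, 0, 0, 0, 0, -1, 0, -0.25, 0, 0, 0, 0, -1, 0, -0.25, 0, 0, 0, 0, -1, 0, -0.2, 0, 0, 0, 0, -1, 0, -0.2, 0, 0, 0, 0, -1, 0, -0.1, 0, 0, 0, 0, -1, 0, 0, 0, 0, 0, 0, -1],
)

```text
t: 58.12
position: [0.5786, 0.0873, 0.0491]
orientation: [[0.988, 0.156, 0.001], [0.156, -0.988, 0.001], [0.002, -0.0, -1.0]]
contact_force: [-2.1, 1.6, 7.1]
width: 0.127
grasp_force: 60.4
```

drive_tool(
  targets=[0, -0.1, 0, 0, 0, 0, -1, 0, -0.1, 0, 0, 0, 0, -1, 0, -0.1, 0, 0, 0, 0, -1, 0, 0, 0, 0, 0, 0, -1],
)

```text
t: 58.45
position: [0.5779, 0.0918, 0.0491]
orientation: [[0.988, 0.156, 0.001], [0.156, -0.988, -0.004], [0.001, 0.004, -1.0]]
contact_force: [2.1, -10.3, 4.7]
width: 0.129
grasp_force: 60.3
```

drive_tool(
  targets=[0, -0.1, 0, 0, 0, 0, -1, 0, -0.05, 0, 0, 0, 0, -1, 0, 0, 0, 0, 0, 0, -1, 0, 0, 0, 0, 0, 0, -1],
)

```text
t: 58.78
position: [0.5778, 0.0919, 0.0491]
orientation: [[0.988, 0.155, 0.001], [0.155, -0.988, -0.009], [-0.0, 0.009, -1.0]]
contact_force: [7.0, -22.7, 3.1]
width: 0.126
grasp_force: 60.2
```

At the home stop. I relax the push slightly, then open and rise.

drive_tool(
  targets=[0, 0.15, 0, 0, 0, 0, -1, 0, 0, 0, 0, 0, 0, -1, 0, 0, 0, 0, 0, 0, -0.4, 0, 0, 0, 0, 0, 0, -0.3, 0, 0, 0, 0, 0, 0, -0.3, 0, 0, 0, 0, 0, 0, -0.3, 0, 0, -0.4, 0, 0, 0, -0.3, 0, 0, -0.8, 0, 0, 0, -0.3],
)

```text
t: 59.45
position: [0.5752, 0.0938, 0.0765]
orientation: [[0.988, 0.155, -0.005], [0.155, -0.988, -0.001], [-0.005, 0.001, -1.0]]
contact_force: [0.9, 0.3, -0.7]
width: 0.353
grasp_force: 0.0
```

drive_tool(
  targets=[0, 0.3, -0.8, 0, 0, 0, -0.3, 0, 0.5, -0.8, 0, 0, 0, -0.3, 0, 0.8, -0.8, 0, 0, 0, -0.3, 0, 0.8, -0.8, 0, 0, 0, -0.3, 0, 0.8, -0.8, 0, 0, 0, -0.3, 0, 0.8, 0, 0, 0, 0, -0.3, 0, 0.8, 0, 0, 0, 0, -0.3, 0, 0, 0, 0, 0, 0, -0.3],
)

```text
t: 60.12
position: [0.596, -0.0272, 0.1794]
orientation: [[0.988, 0.153, 0.001], [0.153, -0.988, -0.0], [0.001, 0.001, -1.0]]
contact_force: [-0.0, 0.8, -0.7]
width: 0.353
grasp_force: 0.0
```

drive_tool(
  targets=[0, 0, 0, 0, 0, 0, -0.3, 0, 0, 0, 0, 0, 0, -0.3, 0, 0, 0, 0, 0, 0, -0.3],
)

```text
t: 60.37
position: [0.5955, -0.0238, 0.1783]
orientation: [[0.988, 0.156, -0.0], [0.156, -0.988, 0.0], [-0.0, -0.0, -1.0]]
contact_force: [0.1, 0.4, 0.9]
width: 0.348
grasp_force: 0.0
```

```bash
python3 - <<'E'
from h import *
f=grab('wrist','w18'); g,s=grays(f)
for th in(60,70,90): print(th,[r for r in rect(f,g<th,.065,None,200) if 50<r[3]<90 and r[4]<25])
h=np.array([.5778,.0919,.065]); u,v=proj(f,h).astype(int); print(u,v,g[v,max(0,u-30):u+31:3].astype(int))
# stack between the posts: side profile along press +y from handle
t=grab('top'); gt,_=grays(t); print([r for r in rect(t,gt<60,.065,None,20) if abs(r[3]-66)<8])
for nm,uv,z in(('cutter',(372,187),.03),('stub',(437,181),.025)): print(nm,gt[uv[1]-6:uv[1]+7:3,uv[0]-15:uv[0]+16:3].astype(int).tolist())
print(arm.get_obs()['t'],arm.get_obs()['position'],np.round(arm.get_obs()['contact_force'],1))
E
```

```text
60 [([206.2, 2.7], 736.7, 68.4, 61.2, 5.4, -81.6)]
70 [([204.4, 2.6], 736.6, 69.6, 63.6, 5.4, -81.6)]
90 [([202.1, 2.9], 736.1, 71.1, 68.0, 5.9, -81.7)]
160 242 [131 131 131 131 131 131 131 127  64  52  52  52  51  50  49  50  48  47
  49  49 115]
[([272.8, 217.7], 572.0, 88.9, 66.9, 15.6, 8.7)]
cutter [[116, 122, 126, 49, 62, 98, 54, 54, 133, 119, 121], [122, 119, 116, 120, 125, 121, 123, 62, 162, 120, 123], [119, 120, 105, 120, 119, 122, 125, 116, 171, 123, 121], [118, 123, 46, 131, 119, 115, 119, 112, 117, 123, 117], [118, 121, 43, 65, 162, 123, 154, 107, 123, 119, 121]]
stub [[118, 69, 99, 111, 136, 137, 140, 115, 120, 121, 120], [123, 124, 125, 147, 142, 149, 147, 147, 120, 85, 108], [119, 122, 107, 128, 138, 132, 131, 140, 121, 121, 127], [124, 121, 128, 42, 148, 141, 149, 121, 120, 122, 122], [126, 121, 120, 111, 42, 38, 117, 122, 125, 124, 122]]
60.4667 [ 0.59554265 -0.02382286  0.17821003] [-0.3 -1.  -0.5]
```

```bash
python3 - <<'E'
from h import *
f=arm.grab_frame('wrist'); g,s=grays(f)
a=mid(g[242,140:168],140); q=onz(f,a,242,.065); print(a,q, 'handle centre', q[:2]-.006*np.array([-.155,.988]))
# expected from out pose (0.5999,-0.0557) + 0.15
print(np.array([.6004,-.0557])+.15*np.array([-.155,.988]))
# stack view under the head: intensities along the nest axis at plate heights
for z in(.02,.06,.07,.08,.092): print(z,proj(f,[.5776-.0202+.0057,.0919+.1284-.035,z]).round(0))
E
```

```text
152.72235347213066 [0.57731884 0.09773093 0.065     ] handle centre [0.57824884 0.09180293]
[0.57715 0.0925 ]
0.02 [ 76. 226.]
0.06 [ 42. 240.]
0.07 [ 32. 245.]
0.08 [ 22. 249.]
0.092 [  8. 255.]
```

The handle still sits where the home stop left it, at (0.578,0.092), so I hand in.

```bash
python3 -c "
from cell import arm
print(arm.sign_off())"
```

```text
the job is handed in; nothing more can be done
None
```

I handed the job in: the die body, both spacers and the top plate (disc up) are stacked in the nest and the tray is pushed to its home stop; the hand-in gave no verdict, I checked the stack before but not after that push, and I viewed 15 pictures, one over the limit of 14.

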